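# Fit the collecting sleeves to an insect emergence chamber

### The job

Take the brass weight off the emergence chamber's clear cover and stand it on the blue mat; then lever the cover open with the spatula's blade at the slot in its front and swing it back past upright, so that it stays open. Then push every amber sleeve on the foam board foot down, fully home over a spigot of its own, any sleeve on any spigot, and only when all are home flip the red switch on, to the back. At the end the spatula lies on the blue mat beside the weight; do not disturb the other things on the bench.

Things in the scene. Friction and masses are not known exactly. Their poses are not given: they have to be found in the camera images.
- chamber: Insect emergence chamber, fixed light-grey box. Origin on the bench below the well's middle; x from the front (pry slot) to the hinge at the back, y along the spigot row towards the switch, z up. Well 130 (x) x 270 (y) mm: floor 40 mm above the bench, 6 mm walls up to 63 mm. A deck 40 mm high at the +y end carries the switch. Place and yaw (to 0.15 rad) vary.
- spigot1 (a point): Centre of the top of spigot 1 of 4 (row along the chamber's y, 64 mm apart, 10 mm to the front of the well's middle). White post 24 mm in diameter with a chamfered top 18 mm across, 18 mm high; its top is 58 mm and its foot (the well floor) 40 mm above the bench.
- spigot2 (a point): Centre of the top of spigot 2 of 4 (row along the chamber's y, 64 mm apart, 10 mm to the front of the well's middle). White post 24 mm in diameter with a chamfered top 18 mm across, 18 mm high; its top is 58 mm and its foot (the well floor) 40 mm above the bench.
- spigot3 (a point): Centre of the top of spigot 3 of 4 (row along the chamber's y, 64 mm apart, 10 mm to the front of the well's middle). White post 24 mm in diameter with a chamfered top 18 mm across, 18 mm high; its top is 58 mm and its foot (the well floor) 40 mm above the bench.
- spigot4 (a point): Centre of the top of spigot 4 of 4 (row along the chamber's y, 64 mm apart, 10 mm to the front of the well's middle). White post 24 mm in diameter with a chamfered top 18 mm across, 18 mm high; its top is 58 mm and its foot (the well floor) 40 mm above the bench.
- pry_slot (a point): Middle of the pry slot's mouth in the chamber's outer front face, right under the front edge of the shut cover: 60 mm wide (along y), 10 mm high (53 to 63 mm above the bench, this point 58 mm), open through the 6 mm front wall into the well. No spigot stands within 20 mm of the slot's centre line.
- cover (a joint): Angle of the clear cover in rad: 0 shut, 1.57 upright, 1.95 its stop. Flat clear plate 130 x 270 x 5 mm, 0.15 kg, blue strips along the front and hinge edges, underside 63 mm above the bench when shut. Stiff hinge at the back top edge of the chamber: it stays at any angle. About 2 N lifts the front edge, which is flush with the chamber's front face; no handle.
- hinge_line (a point): Middle of the cover's hinge axis, at the back top edge of the chamber, 63 mm above the bench, 65 mm behind the well's middle. The axis runs along the chamber's y.
- switch (a joint): Angle in rad of the toggle switch on the chamber's end deck: 0 off (leaning to the front, towards the robot), 1.0 fully on (leaning to the back, towards the hinge side). It stays where it is left; about 1.5 N at the ball moves it.
- switch_tip (a point): Centre of the red ball, 26 mm in diameter, on the switch's lever; lever 50 mm long from its pivot, which is 62 mm above the bench and runs along the chamber's y. The ball is 106 mm above the bench when off or on and 112 mm half-way.
- spatula_grip (a point): Place to hold the spatula, at half its height, 15 mm in front of its handle's middle. Wooden handle 90 mm long, 16 wide, 22 high, lying flat; the point's x axis points to the blade's tip, 115 mm ahead of this point. Steel blade 20 mm wide, 2.5 mm thick, at half the handle's height, standing out 85 mm from the handle. 60 g.
- mat_top (a point): Centre of the top of the spatula's blue mat, 220 x 220 mm and 3 mm thick, fixed on the bench on the robot's left or right.
- board_top (a point): Centre of the top of the white foam board, 220 x 220 mm and 8 mm thick, fixed on the bench on the other side; the sleeves stand on it.
- weight_mid (a point): Centre, half-way up, of a brass weight, a plain cylinder 36 mm in diameter and 30 mm high, 0.22 kg, standing loose on the shut cover (whose top is 68 mm above the bench) near its middle.
- sleeve1_mid (a point): Centre, half-way up, of amber sleeve 1: a rigid tube open at both ends, 60 mm high, outer diameter 34 mm, with an 8 mm thick round foot 54 mm in diameter at its lower end; bore 27 mm right through; 60 g. It stands upright on its foot (z up). Three or four sleeves are there. Fully home on a spigot, foot down, it stands on the well floor and this point is 70 mm above the bench.
- sleeve2_mid (a point): Centre, half-way up, of amber sleeve 2: a rigid tube open at both ends, 60 mm high, outer diameter 34 mm, with an 8 mm thick round foot 54 mm in diameter at its lower end; bore 27 mm right through; 60 g. It stands upright on its foot (z up). Three or four sleeves are there. Fully home on a spigot, foot down, it stands on the well floor and this point is 70 mm above the bench.
- sleeve3_mid (a point): Centre, half-way up, of amber sleeve 3: a rigid tube open at both ends, 60 mm high, outer diameter 34 mm, with an 8 mm thick round foot 54 mm in diameter at its lower end; bore 27 mm right through; 60 g. It stands upright on its foot (z up). Three or four sleeves are there. Fully home on a spigot, foot down, it stands on the well floor and this point is 70 mm above the bench.
- sleeve4_mid (a point): Centre, half-way up, of amber sleeve 4: a rigid tube open at both ends, 60 mm high, outer diameter 34 mm, with an 8 mm thick round foot 54 mm in diameter at its lower end; bore 27 mm right through; 60 g. It stands upright on its foot (z up). Three or four sleeves are there. Fully home on a spigot, foot down, it stands on the well floor and this point is 70 mm above the bench.
- jar: Green glass jar, 56 mm across, 80 mm high; not part of the job. Origin under its centre, as for the next ones.
- dropper: Amber bottle, 40 mm across, 85 mm high; not part of the job.
- dish: Flat glass dish, 90 mm across, 14 mm high; not part of the job.
- pin_box: Cardboard pin box, 50 x 70 x 22 mm; not part of the job.
Not all that is in view belongs to the job. Of the things that look like the part that bears spatula_grip, the larger one is meant.

How it is judged:
By the outcome, as a careful person would: the job done as asked, in the order asked, and still so for the second after the job is handed in, with the robot touching nothing.
Of sleeve1, sleeve2, sleeve3, sleeve4 only 3 to 4 are there at a start; the rules pass over those that are not, and their reading is None.
At some moment in a run one of sleeve1, sleeve2, sleeve3, sleeve4 may be knocked a few centimetres aside while the robot is not near it.
It also fails if it takes over 200 s, if anything falls off the work surface, if the arm or the gripper's body presses on something with over 40 N, if the wrist force passes 120 N, or if a joint passes its speed limit or range.

### The arm

A 6-joint arm with a two-finger parallel gripper is mounted at the origin on the work surface. World frame = base frame: x ahead of the robot, y to its left, z up, the work surface at z = 0. Lengths are in m, angles in rad, forces in N, time in s.
With the tool pointing down it reaches from about 0.3 to 0.875 m from the base axis. Payload 6.4 kg.
Tool frame: the origin (TCP) lies midway between the tips of the shut fingers; the grasp point (between the pads) lies 19 mm behind it; z points along the fingers, y is the direction in which the jaws open and shut (so a half turn about z gives the same grasp; the last joint's range is limited). The gripper opens to 85 mm and grips with 20 to 120 N. Pads are 22 mm wide; open, the fingers measure 114 mm over their backs; the gripper's body (76 mm by 85 mm) begins 54 mm behind the grasp point. The pads swing forward as they close: fully open they stand 13 mm farther back than shut.
Start: joints at [1.071, 0.181, 1.607, -0, 1.354, -0.206], TCP at [0.167, 0.55, 0.231] pointing down, gripper open.
Joint ranges: [-2.99, 2.99], [-0.89, 2.07], [0.3, 2.58], [-1.14, 4.28], [0, 2.63], [-3.12, 3.12]. Speed limits (rad/s): [2.57, 2.57, 3.01, 3.14, 3.14, 3.14].

### API

Orientations are given as a unit quaternion [w, x, y, z].
In Python, from bench import get_obs, camera, hand_in gives the robot as it stands.
- The arm moves only by the tool drive_tool, never from a script. Its argument "deltas" is a list of rows, each a list of 2 entries, a list of its own where there are three numbers: the shift along the world's x, y, z in m, then the turn about the world's z in rad. A call has 1 to 10 rows; each row shifts and turns the pose as measured when the row begins; what a row does not reach is not made up. A row lasts 1/10 s, in which the tool goes at most 50 mm and 8.59 degrees, less where a joint would pass 70% of its speed; a pose out of reach is approached as far as the arm can. A call is refused whole if a number of a shift passes 0.05 or a number of a turn 0.15, either way. A call with a gripper value outside its range is refused whole. "gripper" is the opening, from 0 (shut) to 1 (fully open), set as the call begins (left out, the last holds). The fingers move at their own pace and stop on an object; the grip force is fixed at half the most. Time passes only in rows, so rows that do not move let the fingers close. It gives the time, the measured TCP pose, the force and the opening at its end, in the units of the state.
- get_obs(): the state, without advancing time (a new reading comes with each control period).
- camera(name): name is "scene" or "side" or "wrist"; returns a dict with "frame" (420x560x3 uint8, red, green, blue), "fx", "fy", "cx", "cy" (pixels), "eye" and "attitude" of the camera in the world. Camera axes: x right, y down, z forward; pixel columns grow to the right and rows downward; lengths in m; the calibration is good to about 2 mm. A picture is of the moment at which its call begins. There is no depth.
- hand_in(): hands the job in, once; it reports no verdict.
The state is a dict: "time_s": time; "q": joint angles; "dq": joint speeds; "joint_efforts": joint torques, N m; "eef_pos": TCP position; "eef_rot": TCP orientation; "wrist_force": force on the tool from outside, world axes, zero at the start; "torque": the same for the moment, N m; "opening": opening from 0.0 (shut) to 1.0 (fully open).
Only numpy, scipy, OpenCV 4.12 (cv2) and the standard library are available. Lean on these libraries where they do the work, as an engineer would, in place of code of your own. Each camera call takes 0.05 s, during which the arm holds its last target.

## Working session

There is one attempt and no reset: what is moved stays moved. The work goes in short steps, Python scripts to look and compute and a tool call to move; the robot and the scene stay as the last step left them, time stands still between calls to the robot, and variables do not carry over. Pictures are saved under pics/ and viewed, and the job is handed in when it is done.

Besides the shell and the picture viewer there is one more tool, called after "Emit:" as name(argument=value, ...) on one line, values as JSON. drive_tool: Moves the arm, as the interface text tells. Its arguments: {"type":"object","properties":{"deltas":{"type":"array","items":{"type":"array"}},"gripper":{"type":"number"}},"required":["deltas"]}

```bash
mkdir -p pics; ls; cat > look.py <<'E'
import cv2,sys
from bench import *
import numpy as np,pickle
def snap(n,tag):
    c=camera(n); pickle.dump(c,open(f'pics/{tag}.pkl','wb')); cv2.imwrite(f'pics/{tag}.png',cv2.cvtColor(cv2.resize(c['frame'],None,fx=1.4,fy=1.4,interpolation=cv2.INTER_CUBIC),cv2.COLOR_RGB2BGR)); return c
E
python3 - <<'E'
from look import *
for n in ['scene','side','wrist']:
    c=snap(n,n+'0'); print(n,{k:v for k,v in c.items() if k!='frame'})
print(get_obs())
E
```

```text
pics
scene {'fx': 447.37541387111486, 'fy': 447.37541387111486, 'cx': 283.70955532851696, 'cy': 208.77511668515913, 'eye': array([ 0.94831319, -0.29429205,  0.97660206]), 'attitude': array([-0.24682514,  0.85389823,  0.4382747 , -0.13360558])}
side {'fx': 464.0899724852622, 'fy': 464.0899724852622, 'cx': 286.5157879623727, 'cy': 212.47777424938977, 'eye': array([ 0.39444239, -0.88539241,  0.59541529]), 'attitude': array([-0.5101505 ,  0.85755957, -0.06120032,  0.02434285])}
wrist {'fx': 370.4595249767203, 'fy': 370.4595249767203, 'cx': 282.75007554069344, 'cy': 216.82213891399792, 'eye': array([0.09200186, 0.57122208, 0.37317551]), 'attitude': array([0.12147   , 0.79382781, 0.58926053, 0.08862547])}
{'time_s': 0.15, 'q': array([ 1.07071414e+00,  1.81376485e-01,  1.60773036e+00,  5.43489872e-06,
        1.35379439e+00, -2.06281676e-01]), 'dq': array([ 0.00019159, -0.00228444, -0.00271099, -0.00155752,  0.00026645,
       -0.00170581]), 'joint_efforts': array([ 4.54913552e-04, -4.45271730e+01, -3.51687598e+01, -5.01780069e-04,
        5.98034821e-03, -4.98586064e-05]), 'eef_pos': array([0.16629216, 0.55001361, 0.23061085]), 'eef_rot': array([-2.28800138e-04,  1.46373029e-01,  9.89229250e-01, -6.12991295e-04]), 'wrist_force': array([-0.05482497, -0.06645885, -0.18426132]), 'torque': array([0.0114679 , 0.06299759, 0.01640542]), 'opening': 1.0033314784885392}
```

View pics/scene0.png

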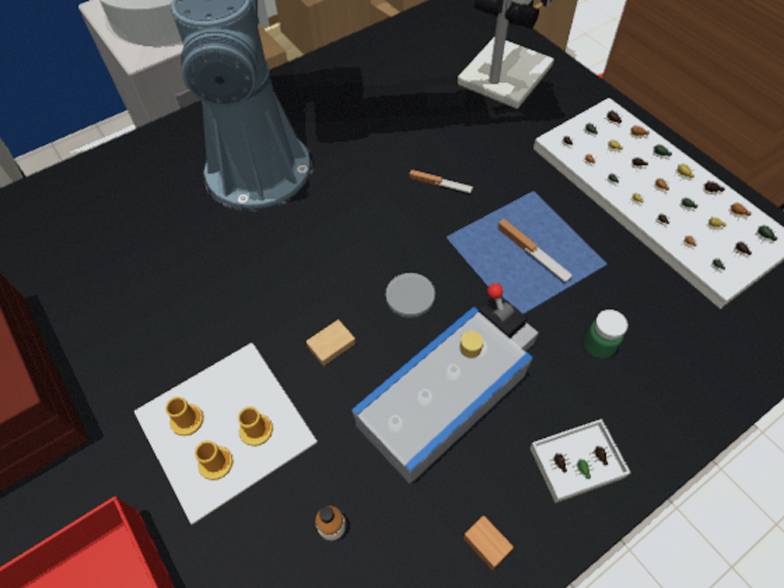

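View pics/side0.png

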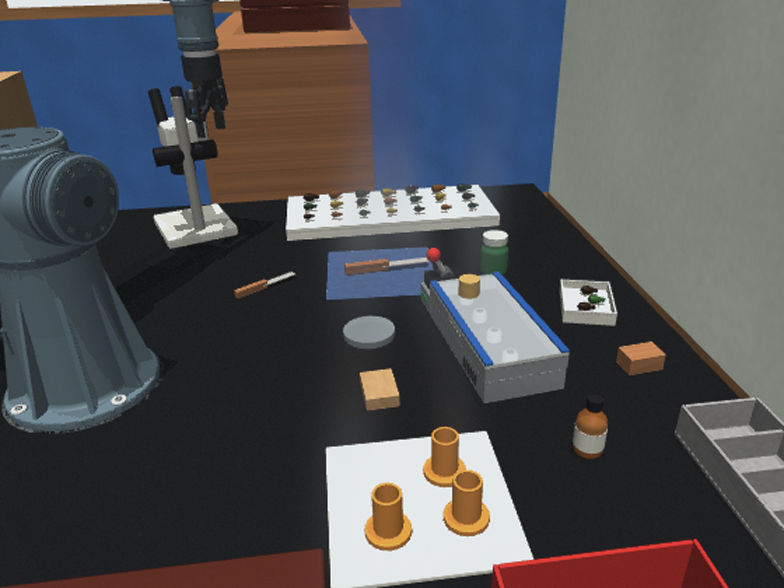

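View pics/wrist0.png

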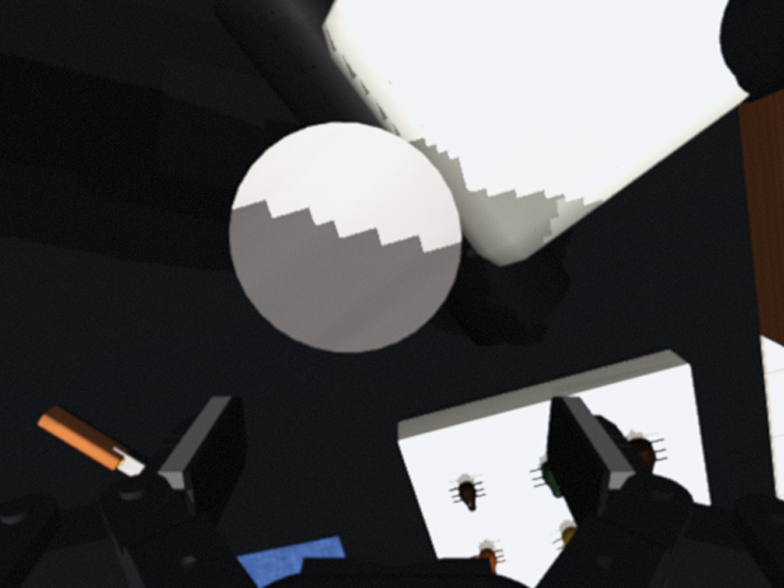

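```bash
cat > geo.py <<'E'
import numpy as np,cv2,pickle
from scipy.spatial.transform import Rotation as R
def load(t): return pickle.load(open(f'pics/{t}.pkl','rb'))
def ray(c,u,v):
    q=c['attitude']; r=R.from_quat([q[1],q[2],q[3],q[0]])
    return r.apply([(u-c['cx'])/c['fx'],(v-c['cy'])/c['fy'],1.0])
def onz(c,u,v,z):
    d=ray(c,u,v); e=np.array(c['eye']); return e+d*(z-e[2])/d[2]
def proj(c,p):
    q=c['attitude']; r=R.from_quat([q[1],q[2],q[3],q[0]]).inv()
    x=r.apply(np.array(p)-c['eye']); return np.array([c['fx']*x[0]/x[2]+c['cx'],c['fy']*x[1]/x[2]+c['cy']])
def tri(c1,p1,c2,p2):
    A=[];b=[]
    for c,p in((c1,p1),(c2,p2)):
        d=ray(c,*p);d/=np.linalg.norm(d);M=np.eye(3)-np.outer(d,d);A.append(M);b.append(M@c['eye'])
    return np.linalg.lstsq(np.vstack(A),np.hstack(b),rcond=None)[0]
def blobs(c,lo,hi,amin=30):
    h=cv2.cvtColor(c['frame'],cv2.COLOR_RGB2HSV); m=cv2.inRange(h,np.array(lo),np.array(hi))
    ct,_=cv2.findContours(m,cv2.RETR_EXTERNAL,cv2.CHAIN_APPROX_NONE)
    return m,[k for k in ct if cv2.contourArea(k)>=amin]
E
python3 - <<'E'
from geo import *
R_={'blue':([100,80,60],[125,255,255]),'amber':([8,120,60],[30,255,255]),'red':([0,180,100],[5,255,255]),'white':([0,0,200],[180,40,255])}
for n in ['scene0','side0']:
    c=load(n)
    for k,(lo,hi) in R_.items():
        m,b=blobs(c,lo,hi)
        for x in b:
            r=cv2.minAreaRect(x); 
            print(n,k,int(cv2.contourArea(x)),np.round(r[0],1),np.round(r[1],1),round(r[2]),  np.round(cv2.boxPoints(r)).astype(int).tolist())
E
```

```text
scene0 blue 629 [334.6 293.5] [  6.2 120.3] 47 [[288, 332], [377, 250], [381, 255], [292, 337]]
scene0 blue 602 [296.3 256.8] [  6.2 114.7] 50 [[251, 292], [338, 217], [342, 222], [255, 296]]
scene0 blue 5243 [376.  178.5] [76.7 89. ] 59 [[318, 169], [394, 123], [434, 188], [358, 234]]
scene0 blue 7134 [30.3 47. ] [108.9  91.2] 70 [[-31, 11], [55, -20], [92, 83], [6, 114]]
scene0 amber 693 [348. 387.] [32.5 22.6] 45 [[329, 384], [345, 368], [368, 391], [352, 407]]
scene0 amber 189 [234.8 370.8] [19.1 19.8] 45 [[221, 371], [235, 357], [248, 370], [234, 384]]
scene0 amber 497 [152.5 328.5] [27. 25.] 90 [[140, 315], [165, 315], [165, 342], [140, 342]]
scene0 amber 452 [182.5 304. ] [26. 23.] 90 [[171, 291], [194, 291], [194, 317], [171, 317]]
scene0 amber 467 [129.8 297.8] [28.  23.2] 31 [[112, 301], [124, 281], [148, 295], [136, 315]]
scene0 amber 57 [335.8 250.3] [14.1  7.7] 4 [[328, 254], [329, 246], [343, 247], [343, 255]]
scene0 amber 177 [369.2 168.9] [31.4  7.3] 39 [[355, 162], [359, 156], [384, 176], [379, 182]]
scene0 amber 43 [529.2 149.4] [13.3  5.7] 18 [[522, 150], [524, 145
[... 3988 characters left out ...]
  210.5] [18. 21.] 0 [[401, 221], [401, 200], [419, 200], [419, 221]]
side0 white 53 [349. 202.] [ 8. 10.] 90 [[344, 198], [354, 198], [354, 206], [344, 206]]
side0 white 68 [353.5 167.5] [ 5. 17.] 90 [[345, 165], [362, 165], [362, 170], [345, 170]]
side0 white 50 [149.4 163. ] [ 4.6 19.6] 76 [[139, 163], [158, 158], [159, 163], [140, 168]]
side0 white 270 [123.6 158.9] [22.8 20. ] 58 [[109, 155], [126, 144], [138, 163], [121, 174]]
side0 white 2125 [279.8 147.1] [ 23.1 151.3] 86 [[204, 140], [355, 131], [356, 154], [205, 164]]
side0 white 45 [119.   87.5] [ 7. 10.] 90 [[114, 84], [124, 84], [124, 91], [114, 91]]
side0 white 319 [62.5  2.5] [  5. 115.] 90 [[5, 0], [120, 0], [120, 5], [5, 5]]
```

```bash
python3 - <<'E'
from geo import *
c=load('scene0'); s=load('side0')
def P(name,u,v,z): print(name,np.round(onz(c,u,v,z),4))
for nm,cc in(('scene',c),('side',s)):
    m,b=blobs(cc,[100,80,60],[125,255,255],250)
    for x in b:
        if cv2.contourArea(x)<700 and cv2.contourArea(x)>250:
            pts=np.array([onz(cc,*p,0.068)[:2] for p in x[:,0,:].astype(float)])
            m0=pts.mean(0); r=cv2.minAreaRect(pts.astype(np.float32)*1000)
            # principal direction
            w=np.linalg.svd(pts-m0)[2][0]; w*=np.sign(w[1]); t=(pts-m0)@w
            print(nm,'strip',np.round(m0+w*(t.max()+t.min())/2,4),'len',t.max()-t.min(),'yaw',np.arctan2(-w[0],w[1]),r[1])
m,b=blobs(c,[0,0,200],[180,40,255],5000)
for nm,z,box in(('board',.008,[[88,299],[177,241],[226,315],[136,373]]),('mat',.003,[[318,169],[394,123],[434,188],[358,234]])):
    pp=np.array([onz(c,*p,z) for p in box]);print(nm,np.round(pp,3).tolist(),pp.mean(0))
print('ball',tri(c,(353.1,207.7),s,(310,181.5)))
P('grip handle',369.2,168.9,.014);P('handle end',356,158,.014);P('blade tip',406,198,.014);P('handle front',382,179,.014)
P('weight top',337,240.5,.098); P('weight side',335.8,250.3,.083)
E
python3 - <<'E'
import sys; sys.path.insert(0,'.')
import os; os.chdir('.')
from geo import *
c=load('scene0');s=load('side0')
f=c['frame'][270:350,90:210]; a=cv2.resize(f,None,fx=6,fy=6,interpolation=cv2.INTER_CUBIC)
cv2.imwrite('pics/z1.png',a[:,:,::-1])
f=c['frame'][140:260,320:440]; a=cv2.resize(f,None,fx=5,fy=5,interpolation=cv2.INTER_CUBIC)
cv2.imwrite('pics/z2.png',a[:,:,::-1])
E
```

```text
scene strip [0.7078 0.0042] len 0.2735495721988743 yaw 0.1265378282892096 (13.05356502532959, 273.5498046875)
scene strip [ 0.5894 -0.011 ] len 0.2721401827394967 yaw 0.12603274681688856 (14.64211368560791, 272.1432800292969)
side strip [ 0.5899 -0.0046] len 0.27656822233135414 yaw 0.12629961405412796 (13.600082397460938, 276.57342529296875)
side strip [0.7083 0.009 ] len 0.2766232030324414 yaw 0.12547105967363692 (14.314480781555176, 276.6252746582031)
board [[0.374, -0.449, 0.008], [0.36, -0.212, 0.008], [0.591, -0.212, 0.008], [0.588, -0.431, 0.008]] [ 0.47826542 -0.32608142  0.008     ]
mat [[0.384, 0.208, 0.003], [0.381, 0.493, 0.003], [0.615, 0.418, 0.003], [0.604, 0.164, 0.003]] [0.49598336 0.32081464 0.003     ]
ball [0.58012088 0.15150355 0.10812627]
grip handle [0.4717 0.3148 0.014 ]
handle end [0.422  0.3105 0.014 ]
blade tip [0.5988 0.3287 0.014 ]
handle front [0.5171 0.3198 0.014 ]
weight top [0.6226 0.0707 0.098 ]
weight side [0.6348 0.059  0.083 ]
```

View pics/z1.png

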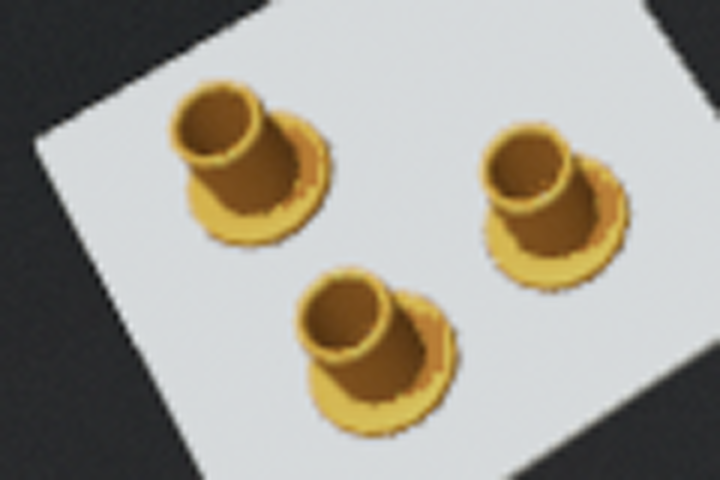

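View pics/z2.png

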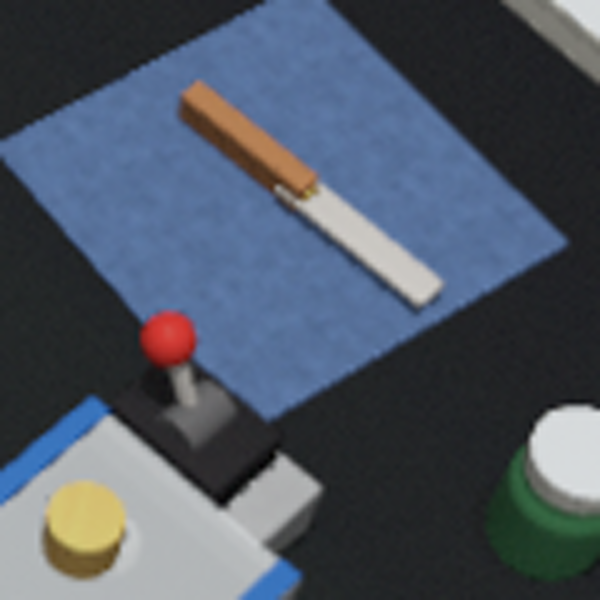

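Emit:
drive_tool(deltas=[[[0.03,-0.03,0.02],0],[[0.045,-0.045,0.01],0.1],[[0.045,-0.045,0],0.1],[[0.045,-0.045,0],0.1],[[0.045,-0.045,0],0.1],[[0.045,-0.045,0],0],[[0.045,-0.045,0],0],[[0.045,-0.045,0],0],[[0.045,-0.045,0],0],[[0,0,0],0]], gripper=1.0)

```text
time_s: 1.15
eef_pos: [0.481, 0.229, 0.2574]
eef_rot: [0.0, -0.065, 0.998, -0.002]
wrist_force: [0.2, 0.6, -0.5]
opening: 1.002
```

Emit:
drive_tool(deltas=[[[0.045,-0.045,0],0],[[0.045,-0.045,0],0],[[0.045,-0.045,0],0],[[0.02,-0.04,0],0],[[0,0,0],0],[[0,0,0],0]])

```text
time_s: 1.75
eef_pos: [0.6065, 0.0817, 0.2551]
eef_rot: [-0.002, -0.065, 0.998, -0.001]
wrist_force: [0.7, 0.8, -0.0]
opening: 1.0
```

```bash
python3 - <<'E'
from look import *
snap('wrist','w1');print(get_obs()['eef_pos'])
E
```

```text
[0.60636412 0.0817502  0.25506458]
```

View pics/w1.png

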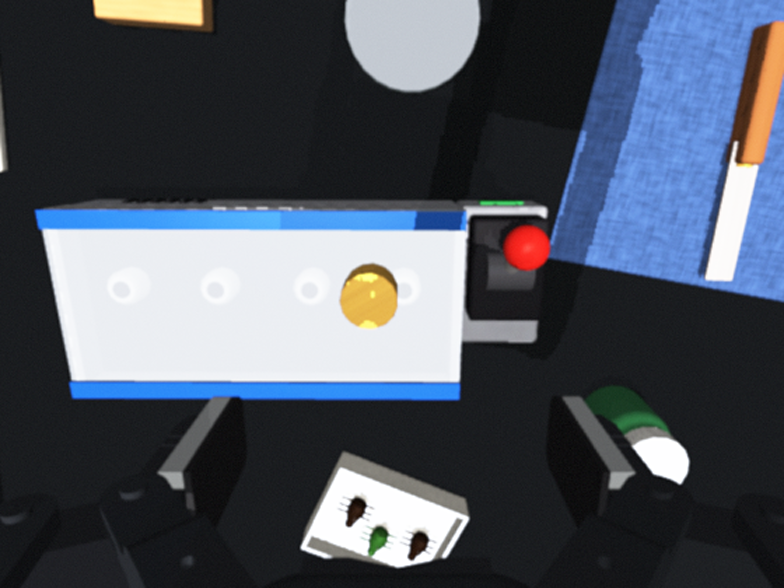

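```bash
python3 - <<'E'
from geo import *
c=load('w1')
P=lambda n,u,v,z:print(n,np.round(onz(c,u/1.4,v/1.4,z),4))
P('weight',369,300,.098)
for u,v in((123,291),(215,291),(308,291),(404,291)):P('spig',u,v,.058)
for u,v in((38,212),(465,212),(72,398),(460,398)):P('cov corner',u,v,.068)
P('ball',526,248,.106)
P('hand end l',760,22,.025);P('hand front',748,163,.025);P('tip',720,280,.0153)
m,b=blobs(c,[100,80,60],[125,255,255],250)
for x in b:
    pts=np.array([onz(c,*p,0.068)[:2] for p in x[:,0,:].astype(float)]);m0=pts.mean(0);w=np.linalg.svd(pts-m0)[2][0]; w*=np.sign(w[1]); t=(pts-m0)@w
    print(np.round(m0+w*(t.max()+t.min())/2,4),t.max()-t.min(),np.arctan2(-w[0],w[1]))
E
```

```text
weight [0.6213 0.066  0.098 ]
spig [ 0.6488 -0.1017  0.058 ]
spig [ 0.6407 -0.0395  0.058 ]
spig [0.6324 0.0234 0.058 ]
spig [0.6239 0.0882 0.058 ]
cov corner [ 0.5998 -0.1488  0.068 ]
cov corner [0.5649 0.119  0.068 ]
cov corner [ 0.7294 -0.1342  0.068 ]
cov corner [0.6936 0.1373 0.068 ]
ball [0.5765 0.1514 0.106 ]
hand end l [0.425  0.2932 0.025 ]
hand front [0.5107 0.3141 0.025 ]
tip [0.5959 0.3274 0.0153]
[7.059e-01 3.000e-04] 0.2752374234190552 0.12602028405823196
[ 0.5869 -0.0152] 0.2739837490462171 0.12601312889047764
[0.5175 0.258 ] 0.2130050694778341 -1.07242616374163
```

Emit:
drive_tool(deltas=[[[0.015,-0.016,-0.02],0],[[0,0,-0.04],0],[[0,0,-0.04],0],[[0,0,-0.04],0],[[0,0,0],0]], gripper=0.65)

```text
time_s: 2.3
eef_pos: [0.6186, 0.0748, 0.1144]
eef_rot: [0.0, -0.07, 0.998, -0.001]
wrist_force: [-0.3, 0.4, -0.7]
opening: 0.648
```

```bash
python3 - <<'E'
from look import *
snap('wrist','w2');print(get_obs()['eef_pos'])
from geo import *
c=load('w2')
m,b=blobs(c,[8,120,60],[30,255,255],300)
for x in b: print(cv2.contourArea(x),cv2.minEnclosingCircle(x))
E
```

```text
[0.62083693 0.0748246  0.11795121]
4715.5 ((266.2887878417969, 267.8232727050781), 42.21152114868164)
```

View pics/w2.png

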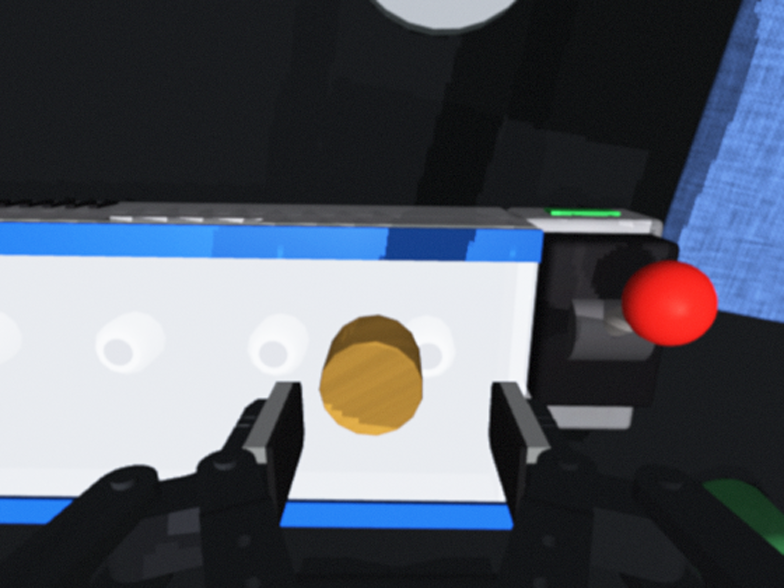

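```bash
python3 - <<'E'
from geo import *
c=load('w2')
print(onz(c,371/1.4,387/1.4,.098))
for u,v in((118,352),(272,353),(430,360)):print(onz(c,u/1.4,v/1.4,.058))
from bench import *
print(get_obs()['eef_pos'])
E
```

```text
[0.6212415  0.06582635 0.098     ]
[ 0.64014213 -0.03947575  0.058     ]
[0.63161154 0.02382325 0.058     ]
[0.62551328 0.08917873 0.058     ]
[0.62083693 0.0748246  0.11795121]
```

Emit:
drive_tool(deltas=[[[0.0005,-0.009,-0.015],0],[[0,0,-0.015],0],[[0,0,-0.01],0],[[0,0,0],0],[[0,0,0],0]])

```text
time_s: 2.85
eef_pos: [0.6259, 0.0668, 0.0833]
eef_rot: [0.009, -0.072, 0.997, -0.002]
wrist_force: [-0.2, -0.6, -0.6]
opening: 0.651
```

Emit:
drive_tool(deltas=[[[-0.004,-0.001,-0.01],0],[[0,0,0],0],[[0,0,0],0]])

```text
time_s: 3.15
eef_pos: [0.6226, 0.0655, 0.0738]
eef_rot: [0.01, -0.071, 0.997, -0.002]
wrist_force: [0.6, -0.0, 0.1]
opening: 0.648
```

Emit:
drive_tool(deltas=[[[0,0,0],0],[[0,0,0],0],[[0,0,0],0],[[0,0,0],0],[[0,0,0],0]], gripper=0.0)

```text
time_s: 3.65
eef_pos: [0.6228, 0.0655, 0.0744]
eef_rot: [0.01, -0.071, 0.997, -0.002]
wrist_force: [-1.0, -0.4, 0.5]
opening: 0.398
```

Emit:
drive_tool(deltas=[[[0,0,0.02],0],[[0,0,0.04],0],[[0,0,0.04],0],[[0,0,0.04],0],[[0,0,0],0]])

```text
time_s: 4.15
eef_pos: [0.6186, 0.0658, 0.2149]
eef_rot: [0.006, -0.071, 0.997, -0.001]
wrist_force: [1.4, 0.3, -0.7]
opening: 0.395
```

```bash
python3 - <<'E'
from geo import *
c=load('scene0')
m,b=blobs(c,[100,80,60],[125,255,255],3000)
for x in b:
    if cv2.contourArea(x)<6000:
        h=cv2.convexHull(x); p=cv2.approxPolyDP(h,5,True)[:,0]
        for q in p: print(q,np.round(onz(c,*map(float,q),.003),3))
E
```

```text
[381 136] [0.396 0.428 0.003]
[433 189] [0.616 0.414 0.003]
[373 224] [0.604 0.213 0.003]
[319 168] [0.383 0.213 0.003]
```

Emit:
drive_tool(deltas=[[[-0.02,0.045,0],0],[[-0.02,0.045,0],0],[[-0.02,0.045,0],0],[[-0.02,0.045,0],0],[[-0.02,0.045,0],0],[[-0.02,0.045,0],0],[[-0.02,0.045,0],0],[[0,0,0],0],[[0,0,0],0]])

```text
time_s: 5.05
eef_pos: [0.4698, 0.3851, 0.2074]
eef_rot: [0.003, -0.069, 0.998, -0.003]
wrist_force: [-0.4, -0.8, -2.4]
opening: 0.401
```

```bash
python3 - <<'E'
from look import *
o=get_obs();print(o['eef_pos'],o['wrist_force']);snap('wrist','w3');snap('scene','s3')
E
```

```text
[0.46984189 0.385053   0.2074105 ] [-0.3959735  -0.76009857 -2.36325324]
```

View pics/w3.png

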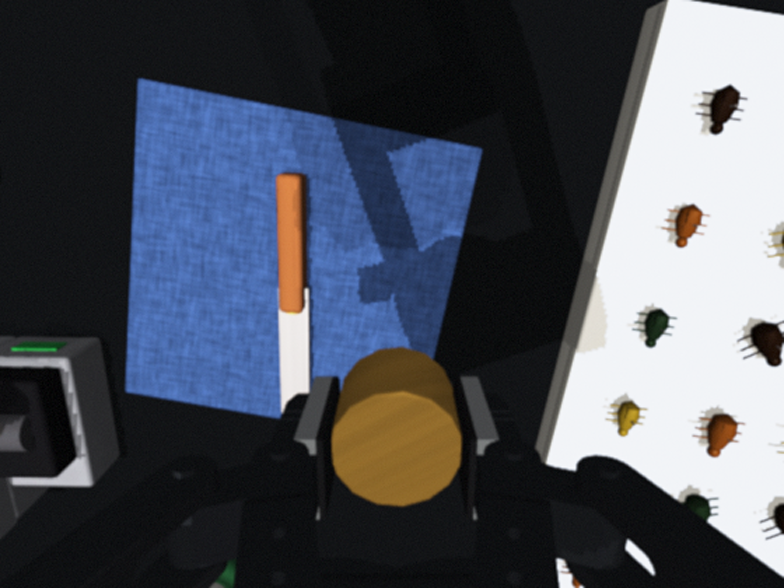

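View pics/s3.png

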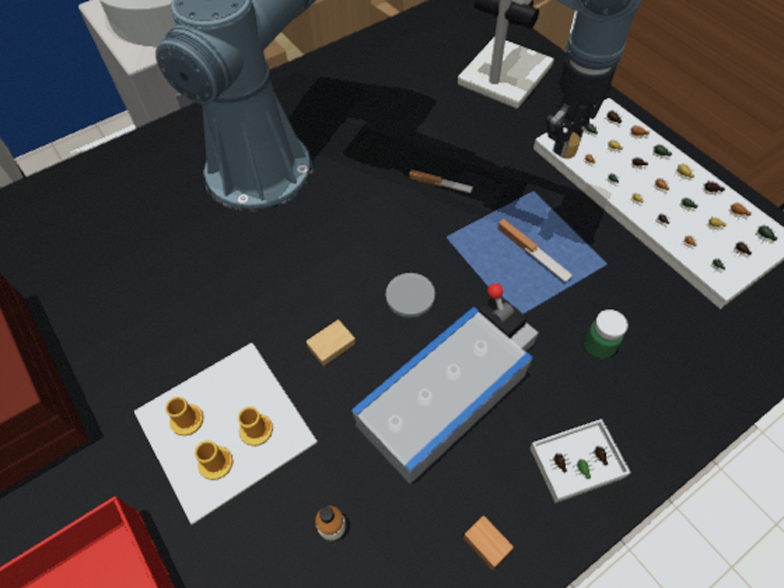

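```bash
python3 - <<'E'
from geo import *
c=load('w3')
P=lambda n,u,v,z:print(n,np.round(onz(c,u/1.4,v/1.4,z),4))
for u,v in((138,79),(482,149),(126,392)): P('mat',u,v,.003)
P('hend',290,175,.025);P('hfront',293,312,.025);P('blade tip',294,412,.0153);P('bl',279,315,.0153);P('br',309,290,.0153);P('weight',397,443,.218)
E
```

```text
mat [0.3792 0.209  0.003 ]
mat [0.3907 0.4274 0.003 ]
mat [0.5978 0.1977 0.003 ]
hend [0.4219 0.311  0.025 ]
hfront [0.5096 0.3198 0.025 ]
blade tip [0.5894 0.3249 0.0153]
bl [0.5166 0.3088 0.0153]
br [0.4961 0.3276 0.0153]
weight [0.4757 0.3855 0.218 ]
```

Emit:
drive_tool(deltas=[[[-0.017,0.002,-0.02],0],[[0,0,-0.04],0],[[0,0,-0.04],0],[[0,0,-0.04],0],[[0,0,-0.02],0],[[0,0,-0.005],0],[[0,0,0],0],[[0,0,0],0]])

```text
time_s: 5.95
eef_pos: [0.4616, 0.3755, 0.0397]
eef_rot: [0.006, -0.059, 0.998, -0.003]
wrist_force: [-0.0, 0.9, -1.6]
opening: 0.396
```

Emit:
drive_tool(deltas=[[[-0.006,0.01,-0.01],0],[[-0.003,0.003,-0.008],0],[[0,0,-0.006],0],[[0,0,0],0]])

```text
time_s: 6.35
eef_pos: [0.4548, 0.3913, 0.0182]
eef_rot: [0.009, -0.059, 0.998, -0.001]
wrist_force: [-0.5, -0.3, -1.5]
opening: 0.399
```

Emit:
drive_tool(deltas=[[[0,-0.003,-0.004],0],[[0,0,-0.003],0],[[0,0,0],0]])

```text
time_s: 6.65
eef_pos: [0.4548, 0.3884, 0.0109]
eef_rot: [0.009, -0.06, 0.998, -0.001]
wrist_force: [-0.7, -0.1, -2.0]
opening: 0.398
```

Emit:
drive_tool(deltas=[[[0,0,-0.002],0],[[0,0,0],0]])

```text
time_s: 6.85
eef_pos: [0.4555, 0.3886, 0.0096]
eef_rot: [0.01, -0.06, 0.998, -0.001]
wrist_force: [-0.2, -0.1, -1.7]
opening: 0.396
```

Emit:
drive_tool(deltas=[[[0,0,-0.002],0],[[0,0,0],0]])

```text
time_s: 7.05
eef_pos: [0.4561, 0.3889, 0.01]
eef_rot: [0.01, -0.06, 0.998, -0.0]
wrist_force: [0.9, 0.6, -2.7]
opening: 0.398
```

Emit:
drive_tool(deltas=[[[0,0,0],0],[[0,0,0],0],[[0,0,0],0],[[0,0,0.01],0],[[0,0,0.03],0],[[0,0,0.04],0],[[0,0,0.04],0],[[0,0,0.02],0]], gripper=0.6)

```text
time_s: 7.85
eef_pos: [0.4536, 0.3871, 0.1529]
eef_rot: [0.007, -0.059, 0.998, -0.002]
wrist_force: [0.7, 1.0, 1.0]
opening: 0.6
```

Emit:
drive_tool(deltas=[[[0.01,-0.03,0.02],-0.02],[[0.01,-0.03,0],0],[[0.007,-0.01,0],0],[[0,0,0],0],[[0,0,0],0]], gripper=0.6)

```text
time_s: 8.35
eef_pos: [0.484, 0.3178, 0.1826]
eef_rot: [0.013, -0.05, 0.999, 0.001]
wrist_force: [0.6, 0.5, 0.2]
opening: 0.596
```

```bash
python3 - <<'E'
from look import *
o=get_obs();print(o['eef_pos'],o['eef_rot']);snap('wrist','w4')
E
```

```text
[0.48400722 0.31782456 0.18255719] [ 1.34485267e-02 -4.96483390e-02  9.98675775e-01  9.35956283e-04]
```

View pics/w4.png

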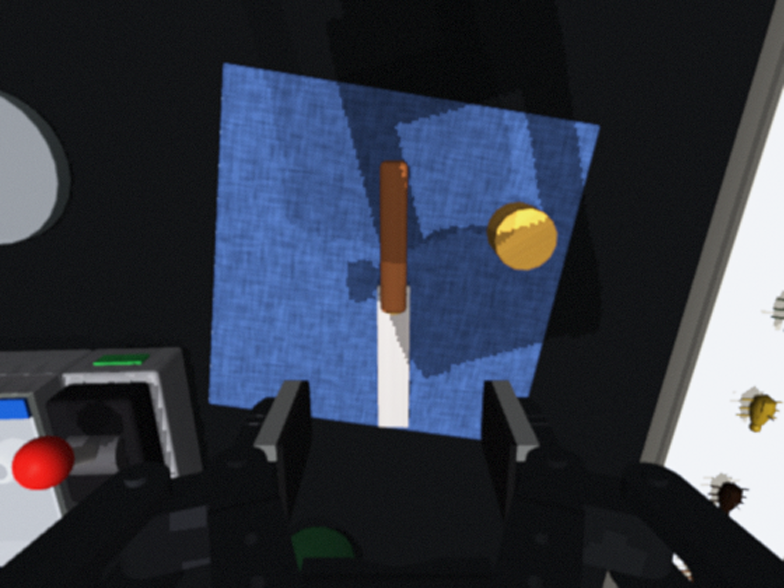

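```bash
python3 - <<'E'
from geo import *
c=load('w4')
P=lambda n,u,v,z:print(n,np.round(onz(c,u/1.4,v/1.4,z),4))
P('hend',393,162,.025);P('hfront',394,312,.025);P('tip',393,427,.0153);P('w',527,241,.033)
for u,v in((224,63),(600,126),(209,404)): P('mat',u,v,.003)
E
```

```text
hend [0.4216 0.3091 0.025 ]
hfront [0.5097 0.3183 0.025 ]
tip [0.5963 0.3261 0.0153]
w [0.4568 0.389  0.033 ]
mat [0.3788 0.2092 0.003 ]
mat [0.3908 0.4274 0.003 ]
mat [0.5983 0.1971 0.003 ]
```

Emit:
drive_tool(deltas=[[[-0.003,-0.002,-0.02],0],[[0,0,-0.03],0],[[0,0,-0.03],0],[[0,0,-0.03],0],[[0,0,-0.02],0],[[0,0,0],0],[[0,0,0],0]], gripper=0.5)

```text
time_s: 9.1
eef_pos: [0.4759, 0.3226, 0.0461]
eef_rot: [0.012, -0.054, 0.998, 0.001]
wrist_force: [0.6, 0.3, -0.5]
opening: 0.501
```

Emit:
drive_tool(deltas=[[[0.004,-0.006,-0.01],-0.01],[[0.002,-0.001,-0.01],0],[[0,0,-0.01],0],[[0,0,0],0],[[0,0,0],0]])

```text
time_s: 9.6
eef_pos: [0.4846, 0.3165, 0.0169]
eef_rot: [0.014, -0.049, 0.999, 0.002]
wrist_force: [0.3, 1.2, 0.1]
opening: 0.5
```

Emit:
drive_tool(deltas=[[[-0.003,-0.001,-0.007],0],[[0,0,-0.004],0],[[0,0,0],0]])

```text
time_s: 9.9
eef_pos: [0.4818, 0.3156, 0.0058]
eef_rot: [0.015, -0.049, 0.999, 0.003]
wrist_force: [-0.1, 0.1, -0.6]
opening: 0.502
```

Emit:
drive_tool(deltas=[[[0,0,-0.001],0],[[0,0,0],0],[[0,0,0],0],[[0,0,0],0],[[0,0,0],0],[[0,0,0],0],[[0,0,0],0],[[0,0,0],0]], gripper=0.0)

```text
time_s: 10.7
eef_pos: [0.4819, 0.3158, 0.005]
eef_rot: [0.015, -0.049, 0.999, 0.003]
wrist_force: [-0.5, 0.3, -0.3]
opening: 0.175
```

Emit:
drive_tool(deltas=[[[0,0,0.01],0],[[0,0,0.03],0],[[0,0,0.04],0],[[0,0,0.04],0],[[0,0,0.04],0],[[0,0,0.02],0],[[0,0,0],0]])

```text
time_s: 11.4
eef_pos: [0.4793, 0.3147, 0.1948]
eef_rot: [0.014, -0.049, 0.999, 0.002]
wrist_force: [0.5, -0.4, -0.4]
opening: 0.169
```

Emit:
drive_tool(deltas=[[[-0.01,-0.04,0],0],[[-0.01,-0.04,0],0],[[-0.01,-0.04,0],0],[[-0.01,-0.04,0],0],[[0,-0.04,0],0],[[0,-0.04,0],0],[[0,-0.04,0],0],[[0,-0.04,0],0],[[0,0,0],0],[[0,0,0],0]])

```text
time_s: 12.4
eef_pos: [0.4301, -0.015, 0.1864]
eef_rot: [0.01, -0.049, 0.999, 0.004]
wrist_force: [-0.3, 1.3, -0.1]
opening: 0.175
```

```bash
python3 - <<'E'
from look import *
o=get_obs();print(o['eef_pos'],o['eef_rot']);snap('wrist','w5');snap('side','d5')
E
```

```text
[ 0.43012204 -0.01503135  0.18642329] [ 0.01045678 -0.04937791  0.99871848  0.00372419]
```

View pics/w5.png

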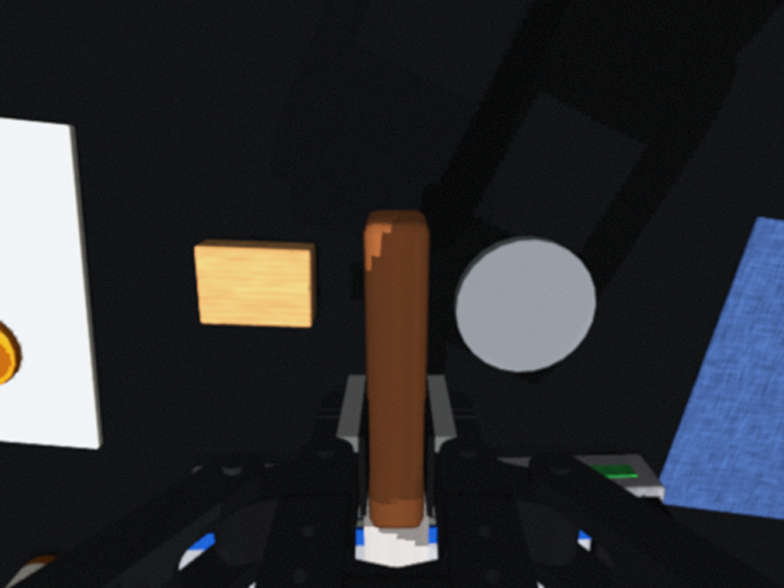

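View pics/d5.png

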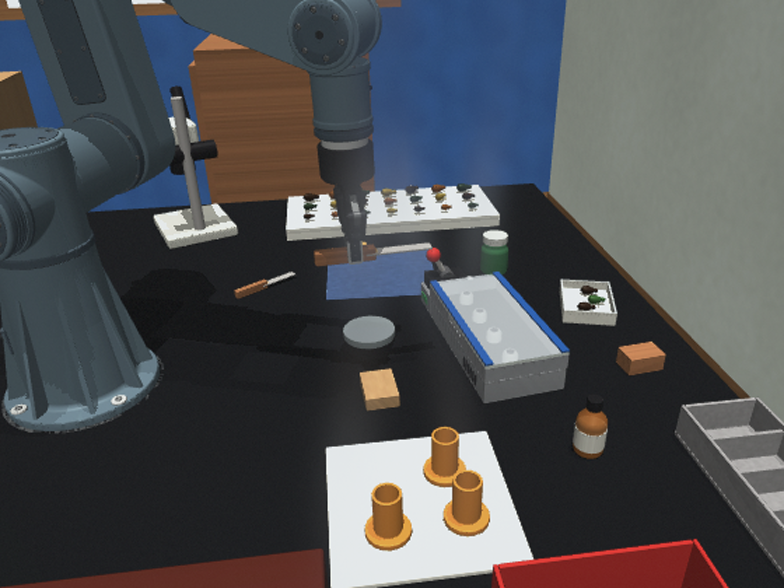

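```bash
python3 - <<'E'
from geo import *
c=load('d5')
f=c['frame'][160:290,215:415]; a=cv2.resize(f,None,fx=4,fy=4,interpolation=cv2.INTER_CUBIC)
cv2.imwrite('pics/z5.png',a[:,:,::-1])
C=np.array([.6465,-.0063]);ps=.126;ex=np.array([np.cos(ps),np.sin(ps)]);ey=np.array([-np.sin(ps),np.cos(ps)])
def ch(x,y,z): p=C+ex*x+ey*y; return [p[0],p[1],z]
for y in(-.03,.03):
    for z in(.053,.063): print(y,z,(proj(c,ch(-.065,y,z))-[215,160])*4)
E
```

```text
-0.03 0.053 [454.16838381 326.93542033]
-0.03 0.063 [454.58496313 311.3234072 ]
0.03 0.053 [419.57008672 273.3478555 ]
0.03 0.063 [419.81032373 258.24732038]
```

View pics/z5.png

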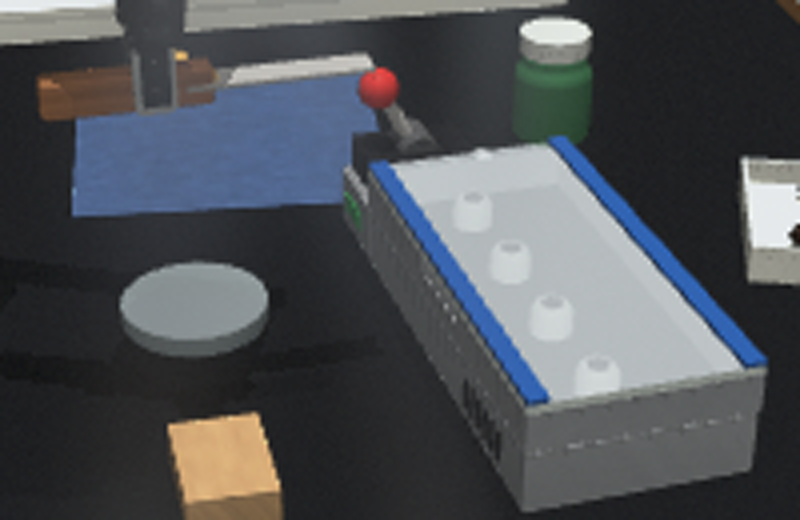

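```bash
python3 - <<'E'
from geo import *
c=load('d5')
yaw=.0988
g=np.array([.4301,-.015,.1864+.009])
for d in(-.06,.115):
    p=g+d*np.array([np.cos(yaw),np.sin(yaw),0]); print((proj(c,p)-[215,160])*4, (proj(c,p+[0,0,.01])-[215,160])*4)
E
```

```text
[ 34.43185341 101.76831296] [32.73895862 83.83892851]
[367.14003129  63.40228943] [367.14382263  45.89687523]
```

Emit:
drive_tool(deltas=[[[0.0,-0.01,-0.02],0.02],[[0,-0.008,-0.03],0.007],[[0,0,-0.03],0],[[0,0,-0.02],0],[[0,0,-0.01],0],[[0,0,0],0],[[0,0,0],0]])

```text
time_s: 13.2
eef_pos: [0.4312, -0.0234, 0.0736]
eef_rot: [0.012, -0.072, 0.997, 0.004]
wrist_force: [0.1, -0.5, -0.2]
opening: 0.174
```

Emit:
drive_tool(deltas=[[[0.0,-0.006,-0.01],-0.01],[[0,-0.003,-0.01],-0.005],[[0,0,-0.004],0],[[0,0,0],0],[[0,0,0],0]])

```text
time_s: 13.7
eef_pos: [0.4337, -0.0337, 0.0502]
eef_rot: [0.014, -0.065, 0.998, 0.003]
wrist_force: [0.1, 0.2, -0.3]
opening: 0.172
```

```bash
python3 - <<'E'
from look import *
o=get_obs();print(o['eef_pos'],o['eef_rot']);snap('side','d6');snap('scene','s6')
from geo import *
for n,(a,b,e,f) in (('d6',(160,290,235,435)),('s6',(180,340,240,400))):
    c=load(n);cv2.imwrite(f'pics/z{n}.png',cv2.resize(c['frame'][a:b,e:f],None,fx=4,fy=4,interpolation=cv2.INTER_CUBIC)[:,:,::-1])
E
```

```text
[ 0.43367706 -0.03373251  0.05021743] [ 0.01431907 -0.0646167   0.99780293  0.0029921 ]
```

View pics/zd6.png

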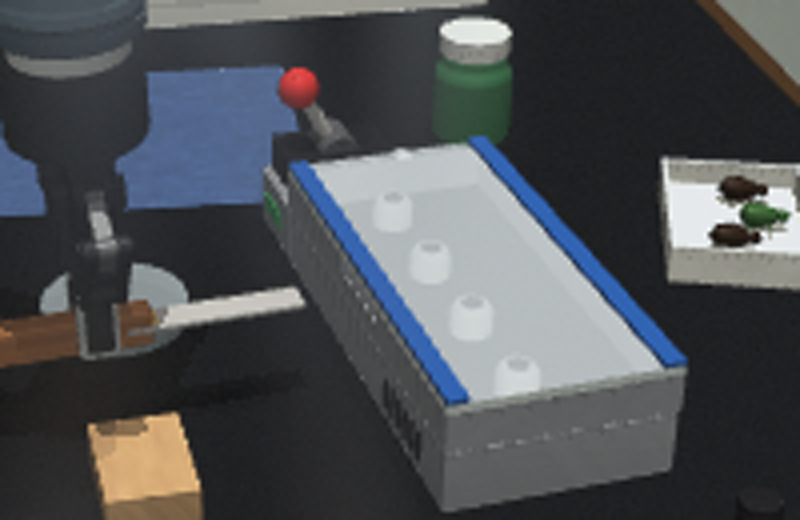

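View pics/zs6.png

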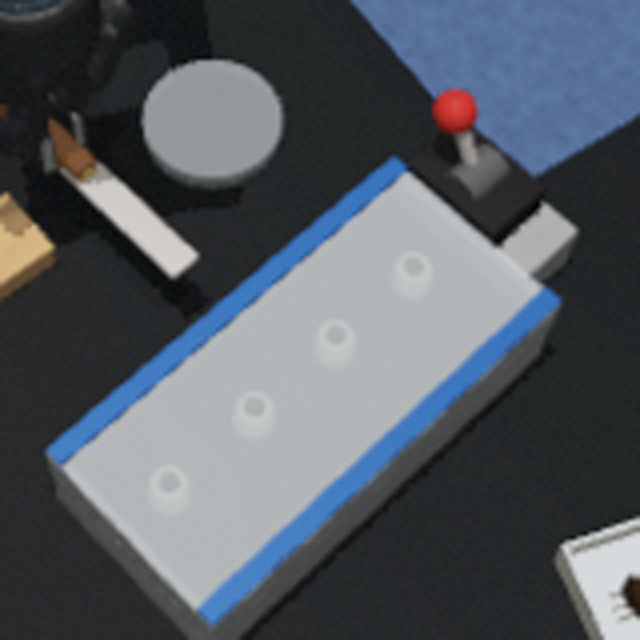

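```bash
python3 - <<'E'
from geo import *
d=load('d6');s=load('s6')
def U(u,v,o): return (u/4+o[0],v/4+o[1])
dO=(235,160);sO=(240,180)
print('tip mid',tri(d,U(304,297,dO),s,U(187,263,sO)))
for n,a,b in(('front -y corner',(458,402),(50,458)),('front +y',(298,164),(398,160)),('hinge +y',(480,138),(557,296)),('hinge -y',(685,358),(207,620))):
    print(n,tri(d,U(*a,dO),s,U(*b,sO)))
E
```

```text
tip mid [ 0.55145983 -0.01622403  0.05905881]
front -y corner [ 0.60707637 -0.14673567  0.0699039 ]
front +y [0.57279348 0.12195272 0.06987962]
hinge +y [0.69345943 0.13872784 0.06884144]
hinge -y [ 0.72834405 -0.13067789  0.07316648]
```

Emit:
drive_tool(deltas=[[[0.01,0.0013,-0.001],0],[[0.01,0.0013,0],0],[[0.01,0.0013,0],0],[[0,0,0],0],[[0,0,0],0]])

```text
time_s: 14.3
eef_pos: [0.4681, -0.0296, 0.0502]
eef_rot: [0.016, -0.065, 0.998, 0.002]
wrist_force: [-0.2, -0.3, -0.2]
opening: 0.172
```

Emit:
drive_tool(deltas=[[[0.008,0.001,-0.002],0],[[0.008,0.001,0],0],[[0.006,0.001,0],0],[[0,0,0],0],[[0,0,0],0]])

```text
time_s: 14.8
eef_pos: [0.4918, -0.0261, 0.0477]
eef_rot: [0.015, -0.065, 0.998, 0.003]
wrist_force: [-0.7, 0.3, 0.4]
opening: 0.171
```

```bash
cat > zz.py <<'E'
import sys
from look import *
from geo import *
tag=sys.argv[1]
o=get_obs();print(o['eef_pos'],o['eef_rot'],o['wrist_force'])
snap('side','d'+tag);snap('scene','s'+tag)
A=load('d'+tag)['frame'][130:290,235:435];B=load('s'+tag)['frame'][150:310,230:430]
A=cv2.resize(A,None,fx=2,fy=2,interpolation=cv2.INTER_CUBIC) if 0 else cv2.resize(A,(400,320),interpolation=cv2.INTER_CUBIC)
B=cv2.resize(B,(400,320),interpolation=cv2.INTER_CUBIC)
cv2.imwrite(f'pics/z{tag}.png',np.hstack([A,B])[:,:,::-1])
E
python3 zz.py 7
```

```text
[ 0.49183774 -0.02608964  0.04772129] [ 0.01538258 -0.06501378  0.99776244  0.00258712] [-0.69846125  0.30846111  0.39142809]
```

View pics/z7.png

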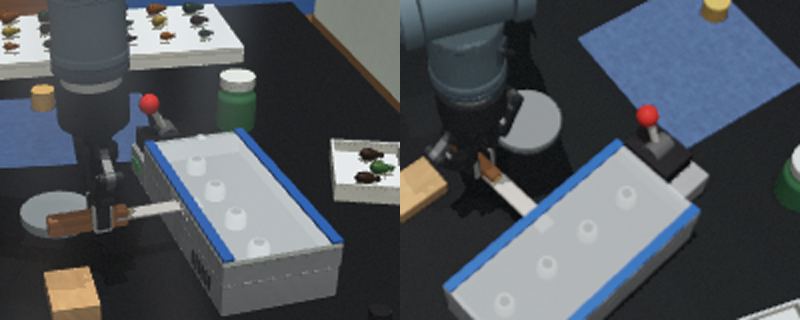

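Emit:
drive_tool(deltas=[[[0,0,0.005],0],[[0,0,0.008],0],[[0.001,0,0.008],0],[[0.002,0,0.008],0],[[0.003,0,0.008],0],[[0,0,0],0]])

```text
time_s: 15.5
eef_pos: [0.4957, -0.0257, 0.0875]
eef_rot: [0.013, -0.065, 0.998, 0.003]
wrist_force: [0.5, -0.3, -1.3]
opening: 0.17
```

```bash
python3 zz.py 8
```

```text
[ 0.49572598 -0.02569346  0.08752275] [ 0.01347554 -0.06499392  0.99778985  0.00309959] [ 0.48835702 -0.31897624 -1.29661551]
```

View pics/z8.png

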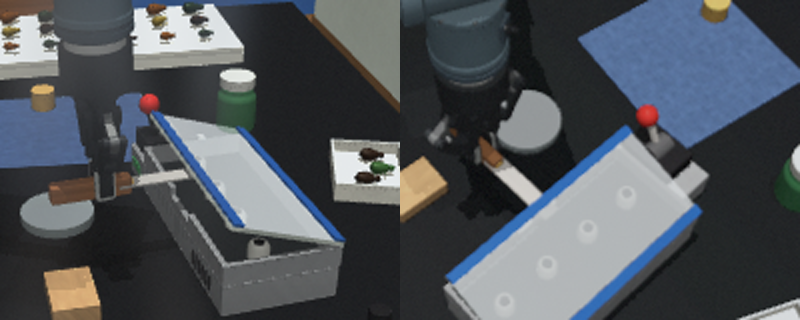

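Emit:
drive_tool(deltas=[[[0.006,0.001,0.012],0],[[0.007,0.001,0.012],0],[[0.008,0.001,0.012],0],[[0.01,0.001,0.01],0],[[0,0,0],0]])

```text
time_s: 16.1
eef_pos: [0.5258, -0.0212, 0.1347]
eef_rot: [0.01, -0.065, 0.998, 0.004]
wrist_force: [-0.2, -0.3, -0.3]
opening: 0.169
```

```bash
python3 zz.py 9
```

```text
[ 0.52577672 -0.02116473  0.13472536] [ 0.01025238 -0.06450729  0.99785723  0.00382747] [-0.23026775 -0.2554089  -0.3334902 ]
```

View pics/z9.png

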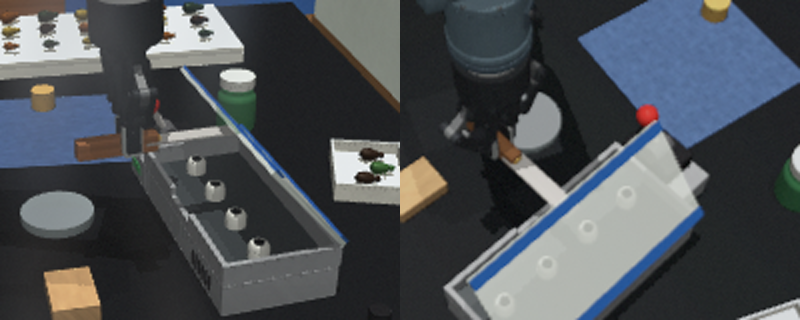

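Emit:
drive_tool(deltas=[[[0.01,0.0013,0.006],0],[[0.01,0.0013,0.005],0],[[0.01,0.0013,0.004],0],[[0.01,0.0013,0.003],0],[[0.01,0.0013,0.002],0],[[0,0,0],0]])

```text
time_s: 16.8
eef_pos: [0.577, -0.0137, 0.1536]
eef_rot: [0.008, -0.064, 0.998, 0.005]
wrist_force: [-0.2, 0.2, -1.3]
opening: 0.172
```

```bash
python3 zz.py 10
```

```text
[ 0.57699357 -0.0137309   0.15363538] [ 0.00754615 -0.06424404  0.99789529  0.00455614] [-0.22204441  0.19324236 -1.29996098]
```

View pics/z10.png

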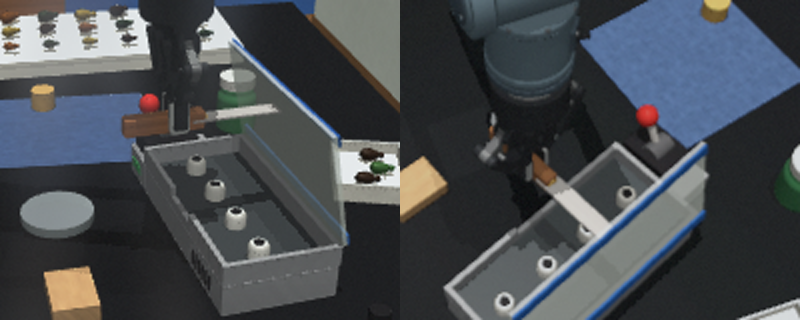

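Emit:
drive_tool(deltas=[[[0.01,0.0013,0],0],[[0.01,0.0013,0],0],[[0.01,0.0013,-0.001],0],[[0.01,0.0013,-0.001],0],[[0.004,0.0005,-0.001],0],[[0,0,0],0],[[0,0,0],0]])

```text
time_s: 17.6
eef_pos: [0.6233, -0.0075, 0.1491]
eef_rot: [0.006, -0.064, 0.998, 0.005]
wrist_force: [-1.0, -0.5, 0.7]
opening: 0.17
```

```bash
python3 zz.py 11
```

```text
[ 0.62333821 -0.00746369  0.14909268] [ 0.00649821 -0.06408854  0.99791154  0.00479559] [-1.04462611 -0.51732466  0.73962362]
```

View pics/z11.png

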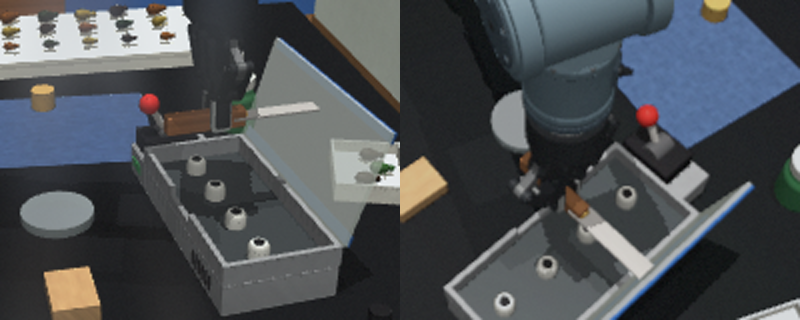

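Emit:
drive_tool(deltas=[[[-0.02,-0.002,0],0],[[-0.03,-0.003,0],0],[[-0.03,0,0.03],0],[[-0.02,0.02,0.02],0],[[-0.01,0.04,0],0],[[-0.01,0.04,0],0],[[-0.01,0.04,0],0],[[0,0.04,0],0],[[0,0.04,0],0],[[0,0.04,0],0]])

```text
time_s: 18.7
eef_pos: [0.4874, 0.2506, 0.2036]
eef_rot: [0.012, -0.058, 0.998, 0.005]
wrist_force: [0.7, -0.7, 0.1]
opening: 0.17
```

Emit:
drive_tool(deltas=[[[0,0.03,0],-0.02],[[0,0.03,0],0],[[0,0,0],0],[[0,0,0],0]])

```text
time_s: 19.1
eef_pos: [0.4855, 0.318, 0.2045]
eef_rot: [0.013, -0.051, 0.999, 0.006]
wrist_force: [-1.2, 0.3, -0.8]
opening: 0.171
```

Check that the cover stayed, and sleeves.

```bash
python3 - <<'E'
from look import *
snap('scene','s12');snap('wrist','w12')
E
```

```text
(no output)
```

View pics/s12.png

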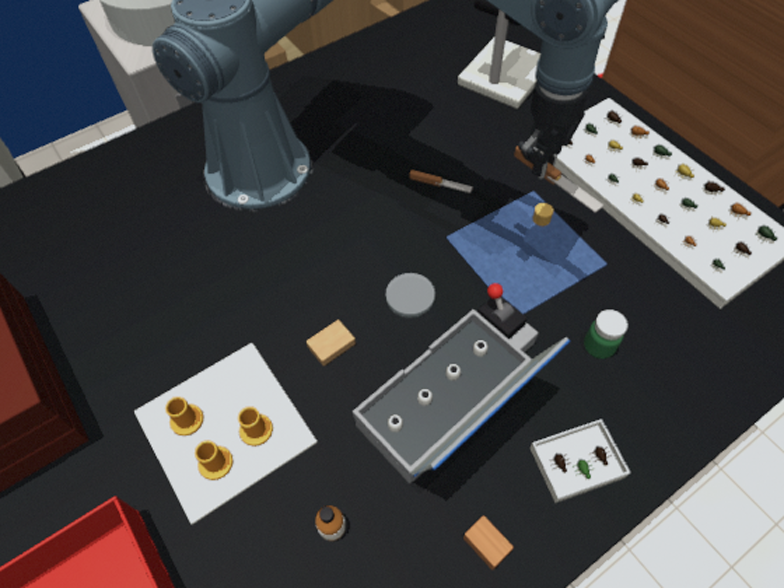

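View pics/w12.png

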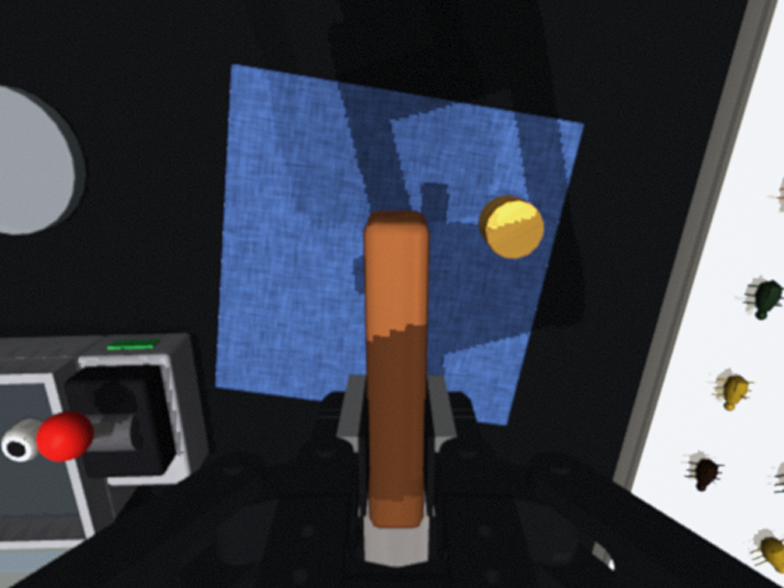

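Emit:
drive_tool(deltas=[[[-0.005,-0.01,-0.02],0],[[0,0,-0.03],0],[[0,0,-0.03],0],[[0,0,-0.03],0],[[0,0,-0.02],0],[[0,0,0],0],[[0,0,0],0]])

```text
time_s: 19.9
eef_pos: [0.4837, 0.2983, 0.0739]
eef_rot: [0.016, -0.045, 0.999, 0.006]
wrist_force: [-0.5, 0.2, -1.3]
opening: 0.169
```

Emit:
drive_tool(deltas=[[[-0.002,0.003,-0.02],0],[[0,0.002,-0.015],0],[[0,0,-0.01],0],[[0,0,-0.005],0],[[0,0,0],0],[[0,0,0],0]])

```text
time_s: 20.5
eef_pos: [0.487, 0.3034, 0.0283]
eef_rot: [0.021, -0.044, 0.999, 0.007]
wrist_force: [-0.3, 1.0, -0.4]
opening: 0.17
```

Emit:
drive_tool(deltas=[[[-0.003,0.0,-0.01],0],[[0,0,-0.006],0],[[0,0,-0.003],0],[[0,0,0],0],[[0,0,0],0]])

```text
time_s: 21.0
eef_pos: [0.4844, 0.3037, 0.0087]
eef_rot: [0.022, -0.044, 0.999, 0.007]
wrist_force: [0.3, -0.5, -0.7]
opening: 0.172
```

Emit:
drive_tool(deltas=[[[0,0,-0.003],0],[[0,0,0],0],[[0,0,0],0]])

```text
time_s: 21.3
eef_pos: [0.4849, 0.3039, 0.006]
eef_rot: [0.022, -0.044, 0.999, 0.008]
wrist_force: [0.4, -0.4, -0.9]
opening: 0.175
```

Emit:
drive_tool(deltas=[[[0,0,0],0],[[0,0,0],0],[[0,0,0],0],[[0,0,0.01],0],[[0,0,0.02],0],[[0,0,0.03],0],[[0,0,0.04],0],[[0,0,0.04],0],[[0,0,0.03],0],[[0,0,0],0]], gripper=0.45)

```text
time_s: 22.3
eef_pos: [0.4833, 0.3033, 0.1864]
eef_rot: [0.023, -0.044, 0.999, 0.008]
wrist_force: [-0.1, 0.1, 0.3]
opening: 0.451
```

```bash
python3 - <<'E'
from look import *
o=get_obs();print(o['eef_pos'],o['eef_rot'],o['q']);snap('wrist','w13')
E
```

```text
[0.48325074 0.30331364 0.18641197] [ 0.02250589 -0.04387924  0.99875444  0.00759354] [ 3.52074716e-01  1.82821957e-01  1.70006191e+00  8.74618594e-04
  1.21120668e+00 -1.30682139e+00]
```

View pics/w13.png

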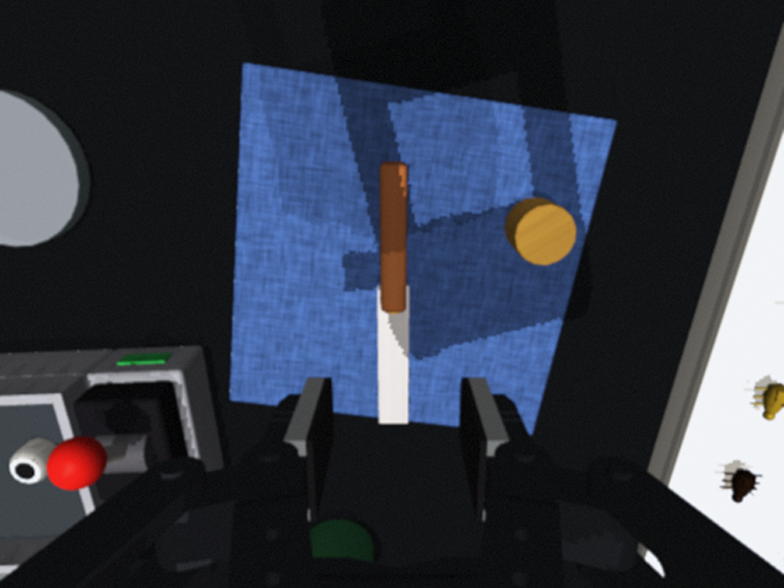

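Emit:
drive_tool(deltas=[[[0,-0.04,0.03],0],[[0,-0.05,0.02],0],[[0,-0.05,0],0],[[0,-0.05,0],0],[[0,-0.05,0],0],[[0,-0.05,0],0],[[0,-0.05,0],0],[[0,-0.05,0],0],[[0,-0.05,0],0],[[0,-0.05,0],0]], gripper=0.75)

```text
time_s: 23.35
eef_pos: [0.4719, -0.1842, 0.2244]
eef_rot: [0.014, -0.05, 0.999, 0.009]
wrist_force: [0.5, 0.3, 0.8]
opening: 0.75
```

Emit:
drive_tool(deltas=[[[0,-0.05,0],0],[[0,-0.04,0],0],[[0,0,0],0],[[0,0,0],0],[[0,0,0],0]])

```text
time_s: 23.85
eef_pos: [0.467, -0.28, 0.2181]
eef_rot: [0.011, -0.045, 0.999, 0.012]
wrist_force: [-0.3, -0.3, -0.1]
opening: 0.747
```

```bash
python3 - <<'E'
from look import *
o=get_obs();print(o['eef_pos'],o['eef_rot'],o['q']);snap('wrist','w14')
E
```

```text
[ 0.46704971 -0.27997208  0.21806496] [ 0.01075708 -0.04504944  0.99884899  0.01247113] [-0.77774622  0.12272457  1.70096643  0.03378046  1.32169076 -2.44707508]
```

View pics/w14.png

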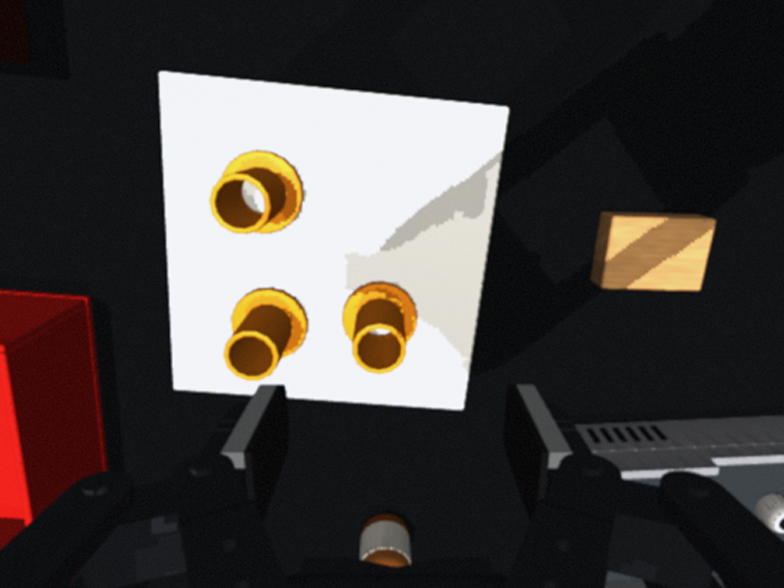

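```bash
python3 - <<'E'
from geo import *
c=load('w14')
P=lambda n,u,v,z:print(n,np.round(onz(c,u/1.4,v/1.4,z),4))
for i,(u,v) in enumerate(((240,203),(251,355),(379,345))): P('rim%d'%i,u,v,.068)
for i,(u,v) in enumerate(((263,193),(269,324),(379,318))): P('foot%d'%i,u,v,.014)
for u,v in((159,72),(508,107),(174,389),(464,409)):P('board',u,v,.008)
s=load('s12')
for u,v in((215,124),(529,167),(345,315)): print('scene rim',np.round(onz(s,90+u/6,270+v/6,.068),4))
E
```

```text
rim0 [ 0.4325 -0.3669  0.068 ]
rim1 [ 0.5239 -0.3607  0.068 ]
rim2 [ 0.5111 -0.2837  0.068 ]
foot0 [ 0.4332 -0.3661  0.014 ]
foot1 [ 0.5243 -0.3611  0.014 ]
foot2 [ 0.5135 -0.2839  0.014 ]
board [ 0.3661 -0.4314  0.008 ]
board [ 0.3664 -0.2134  0.008 ]
board [ 0.5845 -0.432   0.008 ]
board [ 0.5847 -0.2127  0.008 ]
scene rim [ 0.4398 -0.3655  0.068 ]
scene rim [ 0.5208 -0.2809  0.068 ]
scene rim [ 0.5315 -0.3587  0.068 ]
```

Emit:
drive_tool(deltas=[[[0.04,-0.002,-0.03],0],[[0,0,-0.03],0],[[0,0,-0.03],0],[[0,0,-0.01],0],[[0,0,0],0],[[0,0,0],0]], gripper=0.6)

```text
time_s: 24.5
eef_pos: [0.5104, -0.274, 0.1178]
eef_rot: [0.012, -0.05, 0.999, 0.012]
wrist_force: [0.1, 0.3, -0.2]
opening: 0.596
```

```bash
python3 - <<'E'
from look import *
o=get_obs();print(o['eef_pos'],o['eef_rot'],o['q']);snap('wrist','w15')
E
```

```text
[ 0.51037688 -0.27402252  0.11777671] [ 0.0118886  -0.05023171  0.9985963   0.0118689 ] [-0.71643642  0.31062583  1.69465746  0.03704266  1.13591519 -2.40335367]
```

View pics/w15.png

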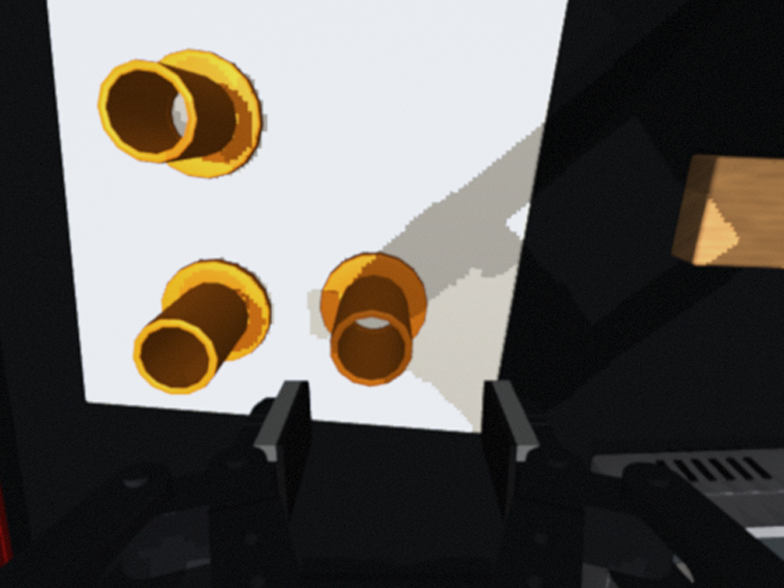

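```bash
python3 - <<'E'
from geo import *
c=load('w15')
P=lambda n,u,v,z:print(n,np.round(onz(c,u/1.4,v/1.4,z),4))
for i,(u,v) in enumerate(((149,110),(177,356),(371,348))): P('rim%d'%i,u,v,.068)
E
```

```text
rim0 [ 0.4323 -0.3664  0.068 ]
rim1 [ 0.5238 -0.36    0.068 ]
rim2 [ 0.5133 -0.2835  0.068 ]
```

Emit:
drive_tool(deltas=[[[0.002,-0.008,-0.01],0],[[0,0,-0.015],0],[[0,0,-0.015],0],[[0,0,0],0],[[0,0,0],0]])

```text
time_s: 25.05
eef_pos: [0.5141, -0.2849, 0.0784]
eef_rot: [0.014, -0.05, 0.999, 0.009]
wrist_force: [0.1, -0.3, -0.1]
opening: 0.6
```

Emit:
drive_tool(deltas=[[[-0.001,0.001,-0.01],0],[[0,0,-0.015],0],[[0,0,-0.01],0],[[0,0,0],0],[[0,0,0],0]])

```text
time_s: 25.55
eef_pos: [0.5126, -0.2834, 0.0398]
eef_rot: [0.014, -0.05, 0.999, 0.01]
wrist_force: [0.4, 0.3, 0.6]
opening: 0.603
```

Emit:
drive_tool(deltas=[[[0,0,-0.003],0],[[0,0,0],0]])

```text
time_s: 25.75
eef_pos: [0.5128, -0.2836, 0.0368]
eef_rot: [0.014, -0.05, 0.999, 0.01]
wrist_force: [-0.0, -0.7, 0.5]
opening: 0.602
```

Emit:
drive_tool(deltas=[[[0,0,0],0],[[0,0,0],0],[[0,0,0],0],[[0,0,0],0],[[0,0,0],0]], gripper=0.0)

```text
time_s: 26.25
eef_pos: [0.5136, -0.2842, 0.0381]
eef_rot: [0.015, -0.05, 0.999, 0.009]
wrist_force: [0.2, -0.6, -0.8]
opening: 0.382
```

Emit:
drive_tool(deltas=[[[0,0,0.015],0],[[0,0,0.03],0],[[0,0,0.04],0],[[0,0,0.04],0],[[0.01,0.03,0.01],0],[[0.03,0.04,0],0],[[0.03,0.04,0],0],[[0.03,0.03,0],0],[[0,0,0],0],[[0,0,0],0]])

```text
time_s: 27.25
eef_pos: [0.6167, -0.1394, 0.1911]
eef_rot: [0.02, -0.048, 0.999, 0.006]
wrist_force: [-0.7, 0.2, 0.6]
opening: 0.385
```

```bash
python3 - <<'E'
from look import *
o=get_obs();print(o['eef_pos'],o['eef_rot'],o['q']);snap('wrist','w16')
E
```

```text
[ 0.6167095  -0.13943862  0.19110652] [ 0.01972024 -0.04819603  0.99862294  0.00636286] [-0.42482692  0.31815068  1.52315466  0.03066255  1.27109818 -2.10069898]
```

View pics/w16.png

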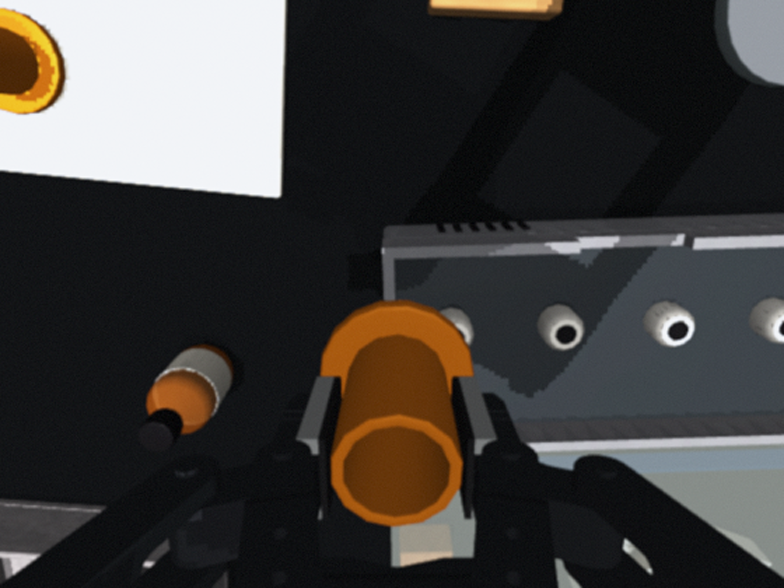

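```bash
python3 - <<'E'
from geo import *
c=load('w16')
P=lambda n,u,v,z:print(n,np.round(onz(c,u/1.4,v/1.4,z),4))
P('s2',567,334,.058);P('s3',679,330,.058);P('rim',397,470,.191+.030);P('foot',398,365,.165)
print(proj(c,[.6488,-.1017,.058])*1.4)
import cv2
f=c['frame'][190:290,300:420];cv2.imwrite('pics/z16.png',cv2.resize(f,None,fx=6,fy=6,interpolation=cv2.INTER_CUBIC)[:,:,::-1])
c=load('s12');f=c['frame'][230:330,250:370];cv2.imwrite('pics/z16s.png',cv2.resize(f,None,fx=6,fy=6,interpolation=cv2.INTER_CUBIC)[:,:,::-1])
E
```

```text
s2 [ 0.6396 -0.0385  0.058 ]
s3 [0.6313 0.025  0.058 ]
rim [ 0.6172 -0.1403  0.221 ]
foot [ 0.6154 -0.1394  0.165 ]
[455.30043854 339.36870737]
```

View pics/z16.png

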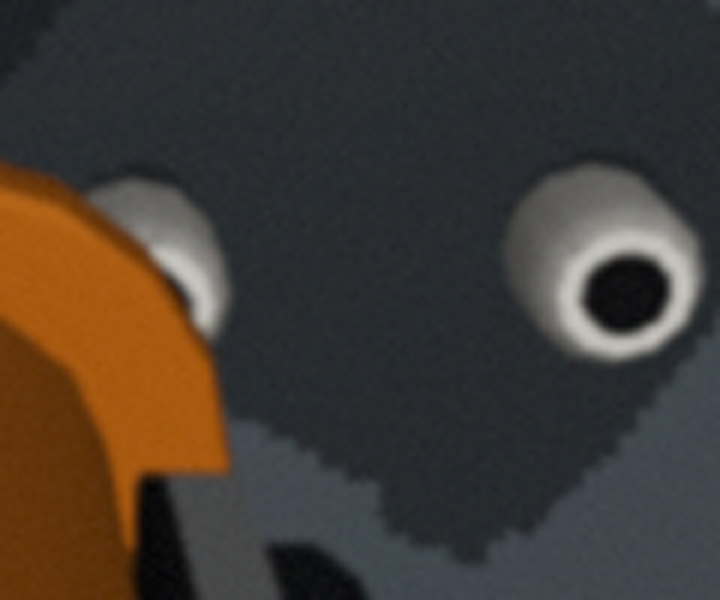

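View pics/z16s.png

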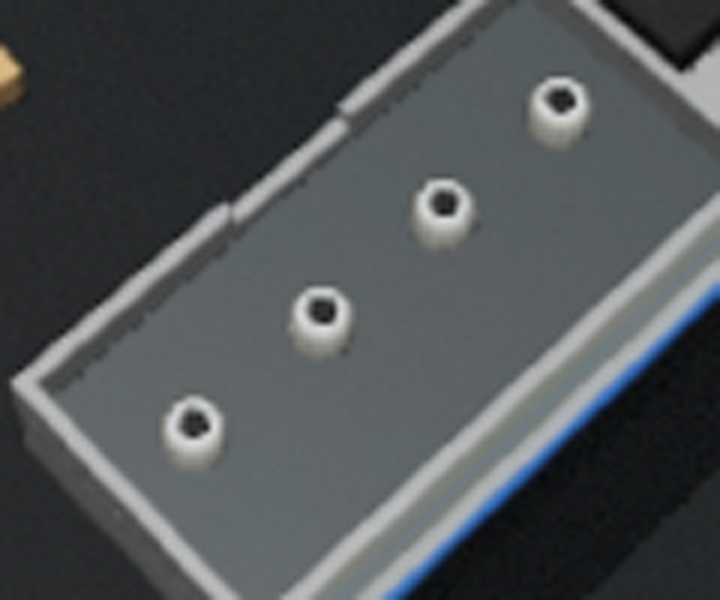

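Emit:
drive_tool(deltas=[[[0.015,0.018,0],0],[[0.015,0.018,-0.01],0],[[0,0,-0.02],0],[[0,0,-0.02],0],[[0,0,-0.01],0],[[0,0,0],0],[[0,0,0],0]])

```text
time_s: 28.0
eef_pos: [0.6445, -0.111, 0.1332]
eef_rot: [0.021, -0.042, 0.999, 0.005]
wrist_force: [0.3, -0.3, -0.9]
opening: 0.383
```

Emit:
drive_tool(deltas=[[[0.004,0.008,-0.01],0],[[0,0,-0.01],0],[[0,0,-0.005],0],[[0,0,0],0],[[0,0,0],0]])

```text
time_s: 28.5
eef_pos: [0.6498, -0.1034, 0.1087]
eef_rot: [0.022, -0.042, 0.999, 0.005]
wrist_force: [0.1, 0.7, 0.1]
opening: 0.384
```

```bash
python3 - <<'E'
from look import *
from geo import *
o=get_obs();print(o['eef_pos'],o['eef_rot'])
for n,t,(a,b,e,f) in (('side','d17',(130,290,235,435)),('scene','s17',(150,310,230,430))):
    c=snap(n,t)
A=cv2.resize(load('d17')['frame'][190:290,300:420],(400,333),interpolation=cv2.INTER_CUBIC);B=cv2.resize(load('s17')['frame'][230:330,230:350],(400,333),interpolation=cv2.INTER_CUBIC)
cv2.imwrite('pics/z17.png',np.hstack([A,B])[:,:,::-1]);snap('wrist','w17')
E
```

```text
[ 0.64976201 -0.1034109   0.10869903] [ 0.02229862 -0.0419851   0.99885923  0.00450042]
```

View pics/z17.png

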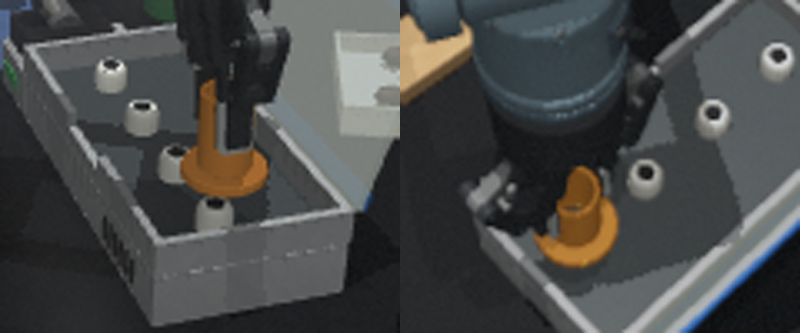

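View pics/w17.png

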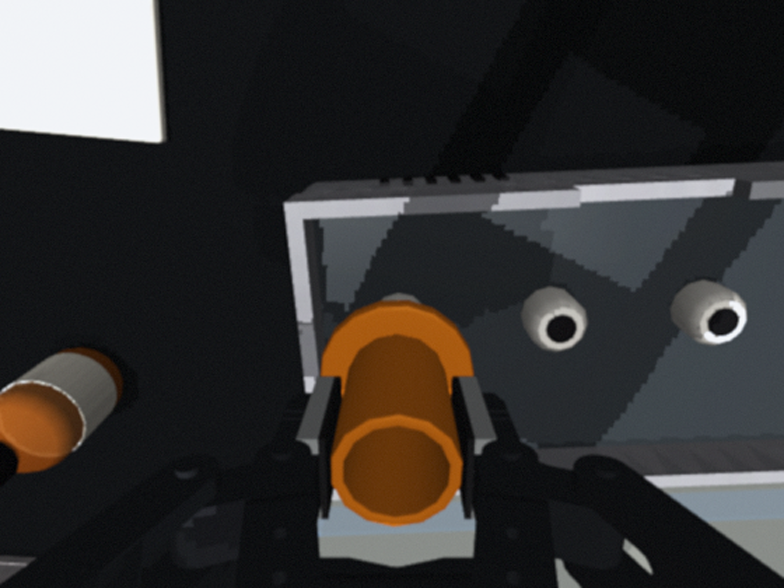

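```bash
python3 - <<'E'
from geo import *
c=load('w17')
P=lambda n,u,v,z:print(n,np.round(onz(c,u/1.4,v/1.4,z),4))
P('s2',561,329,.058);P('s3',723,322,.058)
d=load('d17');s=load('s17')
k=400/120
for n,p in(('spig',[.6485,-.1022,.058]),('s2',[.6401,-.0392,.058]),('footbottom',[.6492,-.1027,.0787])):
    print(n,(proj(d,p)-[300,190])*k,(proj(s,p)-[230,230])*k+[400,0])
E
```

```text
s2 [ 0.6399 -0.039   0.058 ]
s3 [0.6318 0.0245 0.058 ]
spig [213.25941623 205.85531481] [568.79521828 230.81611257]
s2 [174.56244035 154.86387411] [639.08364437 168.23044499]
footbottom [216.56578504 178.14994207] [568.21518938 220.10870463]
```

```bash
python3 - <<'E'
from geo import *
for n,w in(('d17',[300,420,190,290]),('s17',[230,350,230,330])):
    c=load(n); m,b=blobs(c,[5,130,60],[30,255,255],80)
    for x in b:
        bb=cv2.boundingRect(x)
        if w[0]<bb[0]<w[1] and w[2]<bb[1]<w[3]:
            p=x[:,0]; print(n,bb)
            low=p[p[:,1]>bb[1]+bb[3]-12]
            print('low part cols',low[:,0].min(),low[:,0].max()+1,'rows',low[:,1].max()+1)
    for z in(.079,.0867):
        th=np.linspace(0,2*np.pi,60);pr=np.array([proj(c,[.649+.027*np.cos(t),-.1027+.027*np.sin(t),z]) for t in th]);print(n,z,'pred cols',pr[:,0].min(),pr[:,0].max(),'rows',pr[:,1].min(),pr[:,1].max())
    # spigots: white-ish blobs
    h=cv2.cvtColor(c['frame'],cv2.COLOR_RGB2HSV)
    for p in([.6485,-.1022,.058],[.6401,-.0392,.058],[.6318,.0243,.058]):
        u,v=proj(c,p).astype(int); sub=h[v-9:v+9,u-9:u+9,2].astype(float); 
        mm=(sub<70)&(np.hypot(*np.mgrid[-9:9,-9:9])<5)
        yy,xx=np.nonzero(mm); print('pred',np.round(proj(c,p),1),'dark hole',u-9+xx.mean()+.5 if len(xx) else None,v-9+yy.mean()+.5 if len(xx) else None,len(xx))
E
```

```text
d17 (354, 214, 27, 35)
low part cols 354 381 rows 249
d17 0.079 pred cols 351.66391482167353 378.20690143523797 rows 236.46282150978283 250.54535259134803
d17 0.0867 pred cols 351.837582898534 378.48523343819875 rows 233.33884755077077 247.31788828119608
pred [364.  251.8] dark hole 363.5 250.55263157894737 19
pred [352.4 236.5] dark hole 352.67391304347825 234.5 23
pred [341.9 222.6] dark hole 343.0 222.0 8
s17 (270, 280, 26, 30)
low part cols 270 295 rows 310
s17 0.079 pred cols 267.67350312849493 293.1556645482418 rows 284.0205683911322 308.1711826330415
s17 0.0867 pred cols 267.51961264718284 293.1775262997418 rows 282.5896797451501 306.8644661193441
pred [280.6 299.2] dark hole 277.5 298.0 4
pred [301.7 280.5] dark hole 301.30645161290323 279.88709677419354 31
pred [322.1 262.5] dark hole 321.92857142857144 262.7857142857143 21
```

```bash
python3 - <<'E'
from geo import *
c=load('w17');
m,b=blobs(c,[5,130,60],[25,255,255],300)
for x in b: print(cv2.boundingRect(x))
P=lambda n,u,v,z:print(n,np.round(onz(c,u/1.4,v/1.4,z),4))
P('rim',397.5,469,.1387)
for cx in(.645,.649,.653,.657):
    th=np.linspace(0,2*np.pi,90);out=[]
    for z in(.0867,.0787):
        pr=np.array([proj(c,[cx+.027*np.cos(t),-.1034+.027*np.sin(t),z]) for t in th]); out+= [pr[:,0].min()*1.4,pr[:,0].max()*1.4,pr[:,1].min()*1.4]
    print(cx,np.round(out,1))
print(c['eye'],c['attitude'])
E
```

```text
(0, 274, 59, 64)
(229, 215, 110, 161)
rim [ 0.6499 -0.1042  0.1387]
0.645 [321.  477.9 286.1 323.9 474.5 278.9]
0.649 [320.6 476.3 297.6 323.5 473.  290. ]
0.653 [320.2 474.8 309.  323.1 471.5 300.9]
0.657 [319.8 473.2 320.1 322.7 470.  311.6]
[ 0.56620728 -0.11228423  0.24798955] [0.11460555 0.66709799 0.72468475 0.12914273]
```

Emit:
drive_tool(deltas=[[[0,0,0.04],0],[[0,0,0.05],0],[[0,0,0],0],[[0,0,0],0]])

```text
time_s: 29.05
eef_pos: [0.6488, -0.1033, 0.2015]
eef_rot: [0.022, -0.042, 0.999, 0.005]
wrist_force: [-0.4, -0.0, -1.0]
opening: 0.387
```

Emit:
drive_tool(deltas=[[[-0.05,0,0],0],[[-0.05,0,0],0],[[0,0,0],0],[[0,0,0],0]])

```text
time_s: 29.45
eef_pos: [0.5431, -0.1021, 0.195]
eef_rot: [0.018, -0.042, 0.999, 0.007]
wrist_force: [1.1, 0.4, -0.9]
opening: 0.384
```

Emit:
drive_tool(deltas=[[[0.01,0,0],0],[[0.01,0,0],0],[[0.01,0,0],0],[[0.01,0,0],0],[[0.01,0,0],0],[[0.01,0,0],0],[[0.01,0,0],0],[[0.01,0,0],0],[[0,0,0],0]])

```text
time_s: 30.35
eef_pos: [0.6402, -0.1027, 0.1942]
eef_rot: [0.021, -0.043, 0.999, 0.006]
wrist_force: [0.0, -0.2, -0.4]
opening: 0.39
```

Emit:
drive_tool(deltas=[[[-0.01,0,0],0],[[-0.01,0,0],0],[[-0.01,0,0],0],[[-0.01,0,0],0],[[-0.01,0,0],0],[[-0.01,0,0],0],[[-0.01,0,0],0],[[-0.01,0,0],0],[[0,0,0],0],[[0,0,0],0]])

```text
time_s: 31.35
eef_pos: [0.5521, -0.1024, 0.1942]
eef_rot: [0.021, -0.043, 0.999, 0.006]
wrist_force: [0.2, 0.2, -1.1]
opening: 0.389
```

Emit:
drive_tool(deltas=[[[0.05,0,0],0],[[0.04,0,0],0],[[0,0,0],0],[[0,0,0],0]])

```text
time_s: 31.75
eef_pos: [0.6416, -0.101, 0.19]
eef_rot: [0.017, -0.043, 0.999, 0.007]
wrist_force: [0.2, 0.4, -0.0]
opening: 0.387
```

Emit:
drive_tool(deltas=[[[-0.05,0,0.002],0],[[-0.05,0,0.002],0],[[0,0,0],0],[[0.05,0,0.002],0],[[0.05,0,0.002],0],[[0,0,0],0],[[-0.05,0,0.002],0],[[-0.05,0,0.002],0],[[0,0,0],0],[[0,0,0],0]])

```text
time_s: 32.75
eef_pos: [0.5254, -0.0972, 0.1877]
eef_rot: [0.005, -0.042, 0.999, 0.012]
wrist_force: [0.8, -0.3, -0.2]
opening: 0.388
```

Emit:
drive_tool(deltas=[[[0.05,0,0.002],0],[[0.05,0,0.002],0],[[0,0,0],0],[[0,0,0],0]])

```text
time_s: 33.15
eef_pos: [0.6255, -0.0961, 0.1892]
eef_rot: [0.002, -0.041, 0.999, 0.014]
wrist_force: [0.2, 0.4, -0.7]
opening: 0.386
```

Emit:
drive_tool(deltas=[[[0,0.05,0.002],0],[[0,0.05,0.002],0],[[0,0,0],0],[[0,0,0],0]])

```text
time_s: 33.55
eef_pos: [0.6253, 0.0049, 0.1957]
eef_rot: [0.004, -0.04, 0.999, 0.013]
wrist_force: [0.3, -0.1, -1.3]
opening: 0.383
```

Emit:
drive_tool(deltas=[[[0,-0.05,0.002],0],[[0,-0.05,0.002],0],[[0,0,0],0],[[0,0,0],0]])

```text
time_s: 33.95
eef_pos: [0.6243, -0.0997, 0.2026]
eef_rot: [0.006, -0.041, 0.999, 0.012]
wrist_force: [0.0, 0.9, -0.3]
opening: 0.386
```

Emit:
drive_tool(deltas=[[[0.012,-0.001,-0.01],0],[[0.01,-0.001,-0.02],0],[[0,0,-0.02],0],[[0,0,-0.02],0],[[0,0,-0.01],0],[[0,0,0],0],[[0,0,0],0]])

```text
time_s: 34.65
eef_pos: [0.6468, -0.1021, 0.1237]
eef_rot: [0.009, -0.04, 0.999, 0.011]
wrist_force: [0.0, -0.5, -0.3]
opening: 0.39
```

Emit:
drive_tool(deltas=[[[0.001,0,-0.008],0],[[0,0,-0.006],0],[[0,0,0],0],[[0,0,0],0]])

```text
time_s: 35.05
eef_pos: [0.6495, -0.1024, 0.1117]
eef_rot: [0.011, -0.04, 0.999, 0.01]
wrist_force: [-0.0, -0.2, -1.1]
opening: 0.387
```

```bash
cat > foot.py <<'E'
# measure where the held sleeve's foot is, against spigot sp, all in each camera
import sys
from look import *
from geo import *
tag=sys.argv[1]; sp=np.array([float(sys.argv[2]),float(sys.argv[3]),.058])
off=float(sys.argv[4]) if len(sys.argv)>4 else .030
o=get_obs();print(o['eef_pos'],o['eef_rot'],o['wrist_force'])
tz=o['eef_pos'][2]; fz=tz-off; tx,ty=o['eef_pos'][:2]
for n in('scene','side','wrist'):
    c=snap(n,n[0]+'f'+tag); m,b=blobs(c,[5,130,50],[28,255,255],60)
    pred=proj(c,[tx,ty,fz+.004])
    best=None
    for x in b:
        bb=cv2.boundingRect(x); 
        if cv2.pointPolygonTest(x,(float(pred[0]),float(pred[1])),True)>-6: best=x
    if best is None: print(n,'none');continue
    bb=cv2.boundingRect(best); obs=np.array([bb[0]+(bb[2]-1)/2, bb[1] if n=='wrist' else bb[1]+bb[3]-1.])
    def model(x,y):
        th=np.linspace(0,2*np.pi,120)
        pr=np.array([proj(c,[x+.027*np.cos(t),y+.027*np.sin(t),z]) for z in(fz,fz+.008) for t in th])
        return np.array([(pr[:,0].min()+pr[:,0].max())/2, pr[:,1].min() if n=='wrist' else pr[:,1].max()])
    m0=model(tx,ty);J=np.array([(model(tx+.002,ty)-m0)/.002,(model(tx,ty+.002)-m0)/.002]).T
    d=np.linalg.solve(J,obs-m0); print(n,'foot xy',np.round([tx+d[0],ty+d[1]],4),'foot-tcp',np.round(d,4))
E
python3 foot.py a .6485 -.1022
python3 - <<'E'
E
```

```text
[ 0.64949465 -0.10243528  0.11170245] [ 0.01071493 -0.03999815  0.99909276  0.00994965] [-0.01690297 -0.16763714 -1.1135677 ]
scene foot xy [ 0.6528 -0.0985] foot-tcp [0.0033 0.004 ]
side foot xy [ 0.6541 -0.0946] foot-tcp [0.0047 0.0079]
wrist foot xy [ 0.6522 -0.1026] foot-tcp [ 0.0027 -0.0001]
```

Emit:
drive_tool(deltas=[[[-0.002,0,-0.006],0],[[0,0,-0.006],0],[[0,0,-0.005],0],[[0,0,0],0]])

```text
time_s: 35.6
eef_pos: [0.6472, -0.1025, 0.0934]
eef_rot: [0.011, -0.04, 0.999, 0.01]
wrist_force: [-0.5, 0.7, -1.4]
opening: 0.39
```

Emit:
drive_tool(deltas=[[[0,0,-0.005],0],[[0,0,-0.003],0],[[0,0,0],0]])

```text
time_s: 35.9
eef_pos: [0.6471, -0.1025, 0.0843]
eef_rot: [0.011, -0.04, 0.999, 0.01]
wrist_force: [-0.3, -0.3, -0.6]
opening: 0.385
```

Emit:
drive_tool(deltas=[[[0,0,-0.005],0],[[0,0,0],0]])

```text
time_s: 36.1
eef_pos: [0.6471, -0.1025, 0.0789]
eef_rot: [0.011, -0.04, 0.999, 0.01]
wrist_force: [0.3, -0.1, -0.6]
opening: 0.385
```

Emit:
drive_tool(deltas=[[[0,0,-0.004],0],[[0,0,0],0]])

```text
time_s: 36.3
eef_pos: [0.6472, -0.1025, 0.0747]
eef_rot: [0.011, -0.04, 0.999, 0.01]
wrist_force: [-0.1, -0.5, 0.3]
opening: 0.38
```

Emit:
drive_tool(deltas=[[[0,0,-0.003],0],[[0,0,-0.002],0],[[0,0,0],0]])

```text
time_s: 36.6
eef_pos: [0.6476, -0.1026, 0.0696]
eef_rot: [0.011, -0.04, 0.999, 0.01]
wrist_force: [-0.7, 0.4, -0.5]
opening: 0.388
```

Emit:
drive_tool(deltas=[[[0,0,-0.002],0],[[0,0,0],0]])

```text
time_s: 36.8
eef_pos: [0.6483, -0.1026, 0.0702]
eef_rot: [0.012, -0.04, 0.999, 0.01]
wrist_force: [0.6, -1.1, -0.8]
opening: 0.384
```

Emit:
drive_tool(deltas=[[[0,0,0],0],[[0,0,0],0],[[0,0,0],0],[[0,0,0.01],0],[[0,0,0.02],0],[[0,0,0.03],0],[[0,0,0.04],0],[[0,0,0],0]], gripper=0.52)

```text
time_s: 37.6
eef_pos: [0.6472, -0.1023, 0.1742]
eef_rot: [0.011, -0.04, 0.999, 0.01]
wrist_force: [0.9, -0.2, -0.3]
opening: 0.521
```

```bash
python3 - <<'E'
from look import *
o=get_obs();print(o['eef_pos'],o['eef_rot'],o['q'])
snap('scene','s18');snap('wrist','w18')
E
```

```text
[ 0.64717358 -0.10230148  0.17423151] [ 0.01066109 -0.039968    0.9990932   0.01008378] [-0.35080965  0.3947156   1.45726119  0.02796234  1.27768835 -2.00949185]
```

View pics/s18.png

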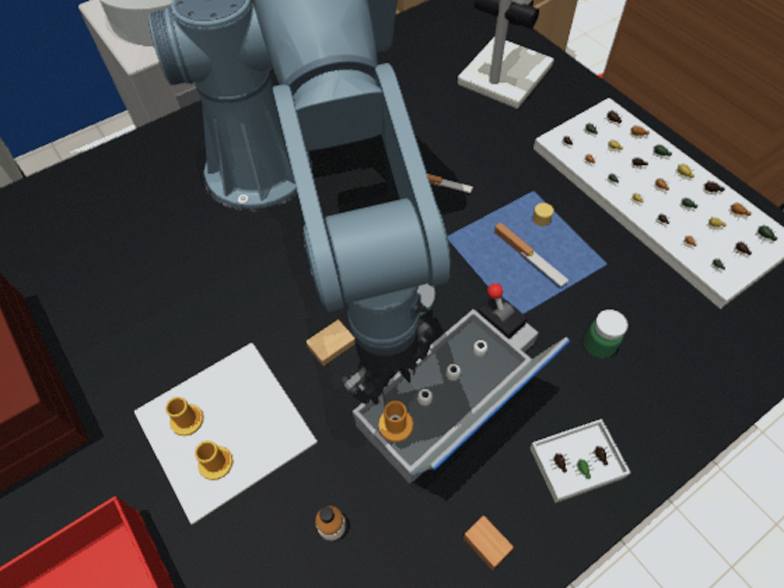

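View pics/w18.png

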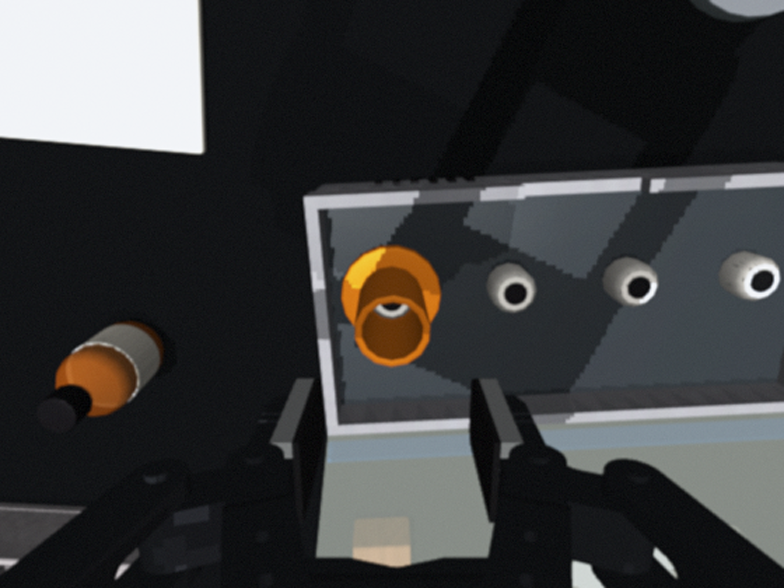

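Emit:
drive_tool(deltas=[[[-0.02,-0.04,0.005],0],[[-0.02,-0.04,0.005],0],[[-0.025,-0.04,0],0],[[-0.025,-0.04,0],0],[[-0.02,-0.04,0],0],[[-0.02,-0.04,0],0],[[0,0,0],0],[[0,0,0],0]], gripper=0.6)

```text
time_s: 38.5
eef_pos: [0.5026, -0.3434, 0.1676]
eef_rot: [0.0, -0.041, 0.999, 0.018]
wrist_force: [-0.6, 0.6, -0.1]
opening: 0.6
```

```bash
python3 - <<'E'
from look import *
o=get_obs();print(o['eef_pos'],o['eef_rot'],o['q']);snap('wrist','w19')
E
```

```text
[ 0.50261986 -0.34342409  0.16763447] [ 4.25555433e-05 -4.14612445e-02  9.98983537e-01  1.76877626e-02] [-0.80669081  0.3298895   1.55794563  0.02448402  1.28032392 -2.46777069]
```

View pics/w19.png

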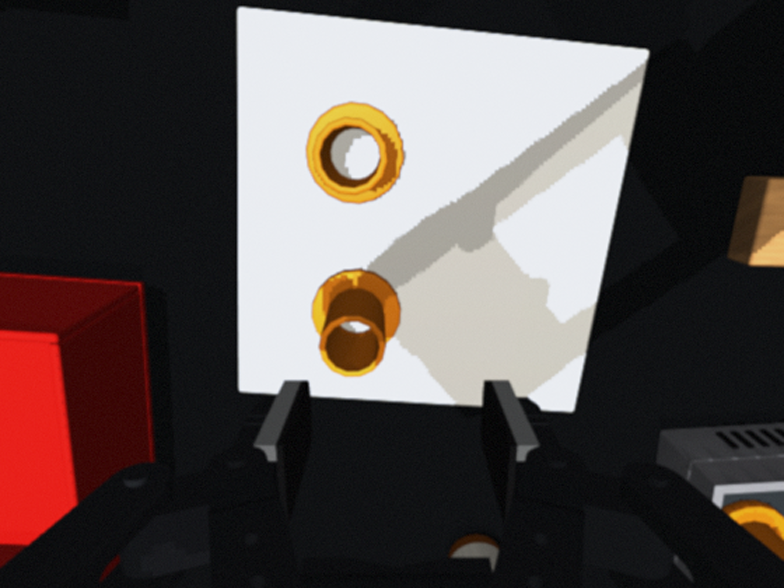

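```bash
python3 - <<'E'
from geo import *
c=load('w19')
P=lambda n,u,v,z:print(n,np.round(onz(c,u/1.4,v/1.4,z),4))
P('rim0',353,155,.068);P('rim1',352,346,.068)
E
```

```text
rim0 [ 0.4322 -0.366   0.068 ]
rim1 [ 0.5241 -0.3612  0.068 ]
```

Emit:
drive_tool(deltas=[[[0.02,-0.016,-0.02],0],[[0,0,-0.02],0],[[0,0,-0.02],0],[[0,0,-0.01],0],[[0,0,0],0],[[0,0,0],0]])

```text
time_s: 39.15
eef_pos: [0.5267, -0.3512, 0.0934]
eef_rot: [-0.001, -0.047, 0.999, 0.019]
wrist_force: [-0.4, -0.1, -0.1]
opening: 0.6
```

Emit:
drive_tool(deltas=[[[-0.003,-0.009,-0.01],0],[[0,0,-0.01],0],[[0,0,0],0],[[0,0,0],0]])

```text
time_s: 39.55
eef_pos: [0.5248, -0.3617, 0.0745]
eef_rot: [0.0, -0.047, 0.999, 0.018]
wrist_force: [-0.2, -0.1, -0.4]
opening: 0.602
```

```bash
python3 - <<'E'
from look import *
o=get_obs();print(o['eef_pos'],o['eef_rot']);snap('wrist','w20')
E
```

```text
[ 0.52477981 -0.36169576  0.07451023] [ 2.14025113e-04 -4.68716556e-02  9.98742468e-01  1.77900107e-02]
```

View pics/w20.png

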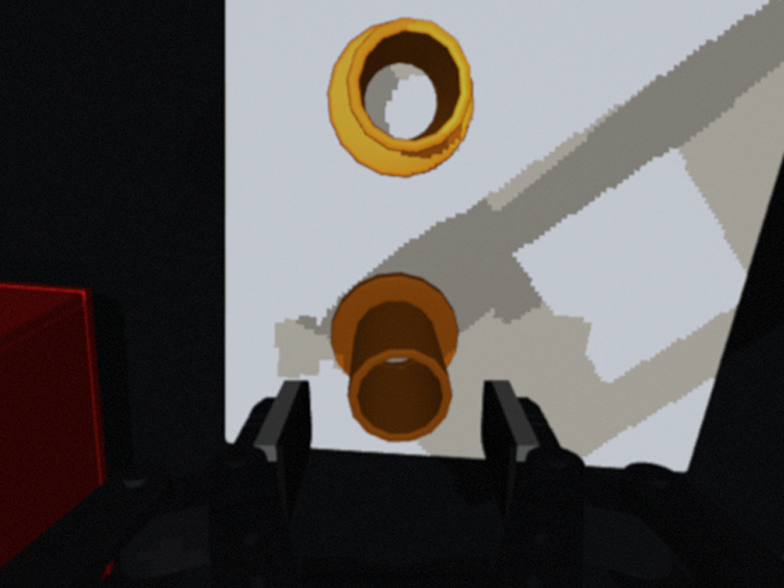

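Emit:
drive_tool(deltas=[[[0,0.0005,-0.012],0],[[0,0,-0.012],0],[[0,0,-0.005],0],[[0,0,0],0],[[0,0,0],0]])

```text
time_s: 40.1
eef_pos: [0.5244, -0.3608, 0.0426]
eef_rot: [-0.0, -0.047, 0.999, 0.018]
wrist_force: [0.1, 0.2, -0.5]
opening: 0.601
```

Emit:
drive_tool(deltas=[[[0,0,-0.005],0],[[0,0,0],0]])

```text
time_s: 40.3
eef_pos: [0.5246, -0.3609, 0.0375]
eef_rot: [0.0, -0.047, 0.999, 0.018]
wrist_force: [-0.0, 0.1, 0.3]
opening: 0.604
```

Emit:
drive_tool(deltas=[[[0,0,0],0],[[0,0,0],0],[[0,0,0],0],[[0,0,0],0],[[0,0,0],0]], gripper=0.0)

```text
time_s: 40.8
eef_pos: [0.525, -0.3613, 0.0384]
eef_rot: [0.001, -0.047, 0.999, 0.017]
wrist_force: [-0.1, 0.1, 0.1]
opening: 0.386
```

Emit:
drive_tool(deltas=[[[0,0,0.015],0],[[0,0,0.03],0],[[0,0,0.04],0],[[0,0,0.04],0],[[0,0,0.02],0],[[0,0,0],0]])

```text
time_s: 41.4
eef_pos: [0.5235, -0.3599, 0.1924]
eef_rot: [0.0, -0.047, 0.999, 0.018]
wrist_force: [0.7, 0.3, -1.3]
opening: 0.39
```

Emit:
drive_tool(deltas=[[[0.0,0.04,0],0],[[0.0,0.04,0],0],[[0.02,0.04,0],0],[[0.02,0.04,0],0],[[0.02,0.04,0],0],[[0.02,0.04,0],0],[[0.02,0.04,0],0],[[0.01,0.02,0],0],[[0,0,0],0],[[0,0,0],0]])

```text
time_s: 42.4
eef_pos: [0.6305, -0.0479, 0.1857]
eef_rot: [-0.003, -0.045, 0.999, 0.018]
wrist_force: [0.3, -0.7, -1.7]
opening: 0.386
```

Emit:
drive_tool(deltas=[[[0.006,0.005,-0.02],0],[[0,0,-0.02],0],[[0,0,-0.02],0],[[0,0,-0.005],0],[[0,0,0],0],[[0,0,0],0]])

```text
time_s: 43.0
eef_pos: [0.6338, -0.05, 0.118]
eef_rot: [-0.005, -0.041, 0.999, 0.018]
wrist_force: [0.2, 0.8, -0.6]
opening: 0.388
```

```bash
python3 foot.py b .6401 -.0392
```

```text
[ 0.63378304 -0.05000893  0.11804902] [-0.00452217 -0.04114666  0.99898631  0.01768782] [ 0.20450745  0.80631284 -0.58352181]
scene foot xy [ 0.6357 -0.0469] foot-tcp [0.0019 0.0031]
side foot xy [ 0.6229 -0.151 ] foot-tcp [-0.0109 -0.101 ]
wrist foot xy [ 0.6346 -0.0725] foot-tcp [ 0.0008 -0.0225]
```

View pics/wfb.png

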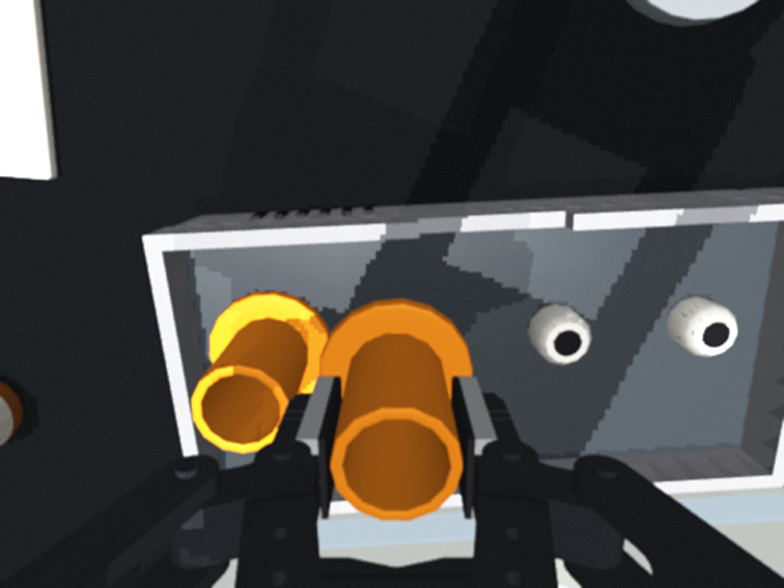

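Emit:
drive_tool(deltas=[[[0.006,0.009,0],0],[[0,0,0],0],[[0,0,0],0]])

```text
time_s: 43.45
eef_pos: [0.6423, -0.0398, 0.1211]
eef_rot: [-0.002, -0.042, 0.999, 0.017]
wrist_force: [0.0, -0.5, -1.1]
opening: 0.384
```

```bash
python3 - <<'E'
from geo import *
c=load('wfb')
P=lambda n,u,v,z:print(n,np.round(onz(c,u/1.4,v/1.4,z),4))
P('s3',569,343,.058);P('s4',716,335,.058); P('foot left/right',321,363,.096);P('r',472,363,.096)
E
python3 foot.py c .6401 -.0392
```

```text
s3 [0.6318 0.0251 0.058 ]
s4 [0.6237 0.0881 0.058 ]
foot left/right [ 0.6313 -0.0761  0.096 ]
r [ 0.6278 -0.0239  0.096 ]
[ 0.64233132 -0.03984691  0.12105173] [-0.00192349 -0.04169534  0.99898427  0.0169772 ] [ 2.44971584e-04 -5.38694570e-01 -1.06378899e+00]
scene foot xy [ 0.6442 -0.0373] foot-tcp [0.0018 0.0025]
side foot xy [ 0.6457 -0.0325] foot-tcp [0.0034 0.0073]
wrist foot xy [ 0.6438 -0.04  ] foot-tcp [ 0.0014 -0.0001]
```

Emit:
drive_tool(deltas=[[[-0.002,0,-0.008],0],[[0,0,-0.008],0],[[0,0,-0.008],0],[[0,0,0],0]])

```text
time_s: 44.0
eef_pos: [0.639, -0.0401, 0.0939]
eef_rot: [-0.003, -0.041, 0.999, 0.017]
wrist_force: [0.1, -0.3, -1.1]
opening: 0.382
```

Emit:
drive_tool(deltas=[[[0.001,0,-0.005],0],[[0,0,-0.003],0],[[0,0,0],0]])

```text
time_s: 44.3
eef_pos: [0.6397, -0.0402, 0.0844]
eef_rot: [-0.003, -0.041, 0.999, 0.017]
wrist_force: [0.2, 0.5, -0.8]
opening: 0.391
```

Emit:
drive_tool(deltas=[[[0,0,-0.005],0],[[0,0,0],0]])

```text
time_s: 44.5
eef_pos: [0.6399, -0.0402, 0.0792]
eef_rot: [-0.003, -0.041, 0.999, 0.017]
wrist_force: [-0.4, -0.3, -0.7]
opening: 0.39
```

Emit:
drive_tool(deltas=[[[0,0,-0.004],0],[[0,0,0],0]])

```text
time_s: 44.7
eef_pos: [0.64, -0.0401, 0.0751]
eef_rot: [-0.003, -0.041, 0.999, 0.017]
wrist_force: [-0.1, -0.2, -0.1]
opening: 0.384
```

Emit:
drive_tool(deltas=[[[0,0,-0.003],0],[[0,0,-0.002],0],[[0,0,-0.001],0],[[0,0,0],0]])

```text
time_s: 45.1
eef_pos: [0.6406, -0.0399, 0.0702]
eef_rot: [-0.003, -0.041, 0.999, 0.017]
wrist_force: [-0.8, 0.1, -0.6]
opening: 0.388
```

Emit:
drive_tool(deltas=[[[0,0,-0.002],0],[[0,0,0],0]])

```text
time_s: 45.3
eef_pos: [0.641, -0.0398, 0.0703]
eef_rot: [-0.002, -0.042, 0.999, 0.017]
wrist_force: [-1.4, -0.5, -1.8]
opening: 0.388
```

Emit:
drive_tool(deltas=[[[0,0,0],0],[[0,0,0],0],[[0,0,0],0],[[0,0,0.01],0],[[0,0,0.02],0],[[0,0,0.03],0],[[0,0,0.04],0],[[0,0,0],0]], gripper=0.52)

```text
time_s: 46.1
eef_pos: [0.6405, -0.04, 0.1742]
eef_rot: [-0.003, -0.041, 0.999, 0.017]
wrist_force: [1.0, -1.1, 0.6]
opening: 0.52
```

```bash
python3 - <<'E'
from look import *
o=get_obs();print(o['eef_pos'],o['eef_rot'],o['q'])
snap('scene','s21');snap('wrist','w21')
E
```

```text
[ 0.6404671  -0.04002314  0.17423855] [-0.00258257 -0.04128961  0.99899262  0.01738498] [-0.26303596  0.38376622  1.47219554  0.03281088  1.30112228 -1.92543486]
```

View pics/w21.png

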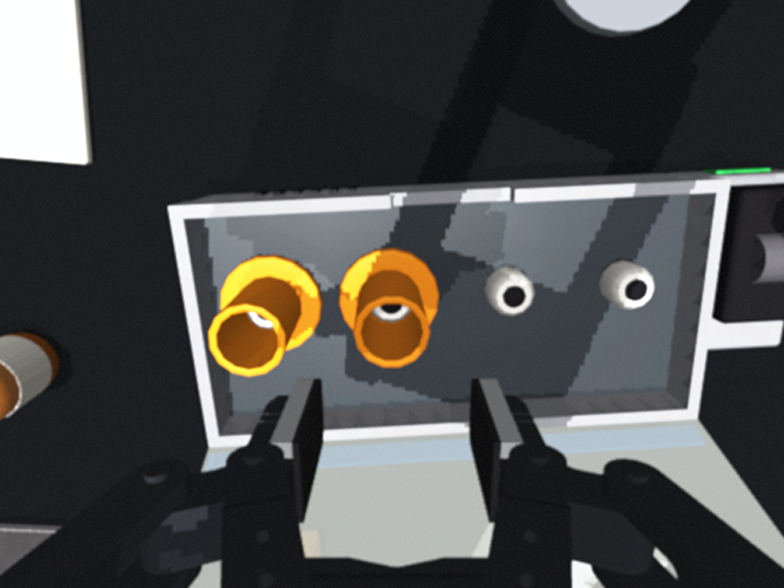

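View pics/s21.png

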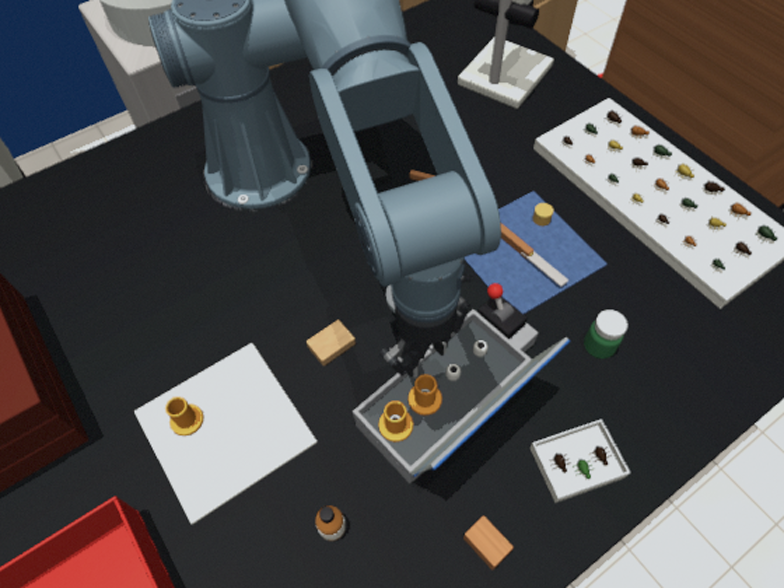

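Emit:
drive_tool(deltas=[[[-0.02,-0.03,0.005],0],[[-0.025,-0.04,0],0],[[-0.025,-0.04,0],0],[[-0.025,-0.04,0],0],[[-0.025,-0.04,0],0],[[-0.025,-0.04,0],0],[[-0.025,-0.04,0],0],[[-0.025,-0.03,0],0],[[0,0,0],0],[[0,0,0],0]], gripper=0.6)

```text
time_s: 47.2
eef_pos: [0.4267, -0.3428, 0.161]
eef_rot: [-0.014, -0.042, 0.999, 0.025]
wrist_force: [-0.1, 1.2, 0.6]
opening: 0.6
```

```bash
python3 - <<'E'
from look import *
o=get_obs();print(o['eef_pos'],o['eef_rot'],o['q']);snap('wrist','w22')
E
```

```text
[ 0.42666207 -0.34282927  0.16099012] [-0.01396581 -0.04243752  0.99867651  0.02548033] [-0.89825344  0.23150017  1.69773364  0.00780536  1.27000947 -2.55651366]
```

View pics/w22.png

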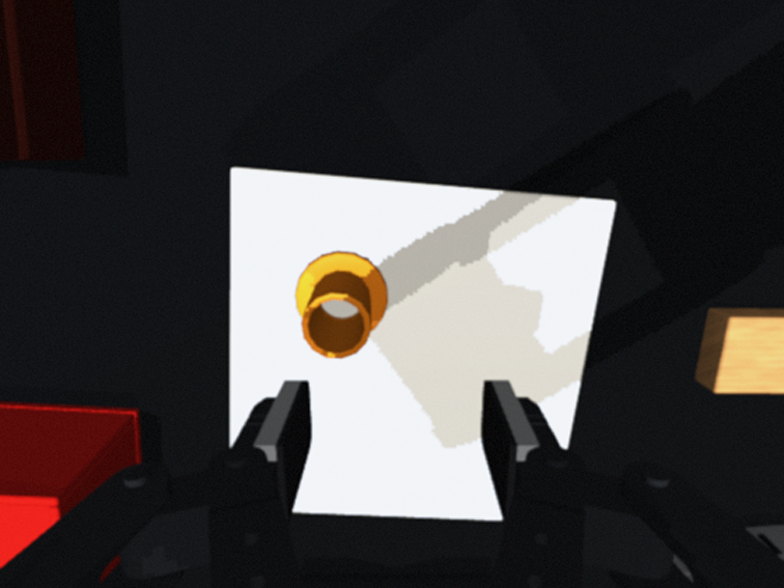

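Emit:
drive_tool(deltas=[[[0,0.05,0.01],0],[[0,0.05,0.005],0],[[0,0.05,0],0],[[0,0,0],0],[[0,-0.05,0],0],[[0,-0.05,0],0],[[0,-0.05,0],0],[[0,0,0],0],[[0,0,0],0]])

```text
time_s: 48.15
eef_pos: [0.4307, -0.3337, 0.1716]
eef_rot: [-0.016, -0.053, 0.998, 0.028]
wrist_force: [-0.2, 0.1, 0.1]
opening: 0.602
```

Emit:
drive_tool(deltas=[[[0,0,0.05],0],[[0,0,0.05],0],[[0,0,0],0],[[0,0,-0.05],0],[[0,0,-0.05],0],[[0,0,0],0],[[0,0,0],0]])

```text
time_s: 48.85
eef_pos: [0.434, -0.3247, 0.1733]
eef_rot: [-0.015, -0.059, 0.998, 0.029]
wrist_force: [-0.3, -1.0, 1.1]
opening: 0.602
```

Emit:
drive_tool(deltas=[[[0,0,0],-0.15],[[0,0,0],-0.15],[[0,0,0],-0.15],[[0,0,0],-0.15],[[0,0,0],-0.15],[[0,0,0],-0.15],[[0,0,0],-0.15],[[0,0,0],-0.15],[[0,0,0],-0.15],[[0,0,0],-0.15]])

```text
time_s: 49.85
eef_pos: [0.4436, -0.3277, 0.1989]
eef_rot: [0.018, 0.639, 0.769, 0.024]
wrist_force: [0.4, -0.6, -0.1]
opening: 0.598
```

Emit:
drive_tool(deltas=[[[0,0,-0.005],-0.15],[[0,0,-0.005],-0.15],[[0,0,-0.005],-0.15],[[0,0,0],-0.15],[[0,0,0],-0.15],[[0,0,0],-0.15],[[0,0,0],-0.15],[[0,0,0],0]])

```text
time_s: 50.65
eef_pos: [0.4516, -0.3307, 0.2066]
eef_rot: [0.04, 0.938, 0.345, 0.011]
wrist_force: [0.6, -0.5, 1.0]
opening: 0.603
```

Emit:
drive_tool(deltas=[[[-0.02,-0.05,0],0],[[0.04,-0.03,0],0],[[0.05,-0.05,0],0],[[0,0,0],0],[[-0.05,0.05,0],0],[[-0.05,0.05,0],0],[[0,0,0],0],[[0,0,0],0]])

```text
time_s: 51.45
eef_pos: [0.4321, -0.3652, 0.2088]
eef_rot: [0.038, 0.932, 0.361, 0.011]
wrist_force: [0.2, 0.1, 0.4]
opening: 0.602
```

Emit:
drive_tool(deltas=[[[0.04,-0.03,0],0],[[0.05,-0.03,0],0],[[0.05,-0.03,0],0],[[-0.05,0.03,0],0],[[-0.05,0.03,0],0],[[-0.05,0.03,0],0],[[0.05,-0.03,0],0],[[0.05,-0.03,0],0],[[0.05,-0.03,0],0],[[0,0,0],0]])

```text
time_s: 52.45
eef_pos: [0.5526, -0.433, 0.1751]
eef_rot: [0.006, 0.928, 0.373, 0.001]
wrist_force: [-0.6, 0.2, 0.2]
opening: 0.597
```

Emit:
drive_tool(deltas=[[[-0.05,0.03,0],0],[[-0.05,0.03,0],0],[[-0.05,0.03,0],0],[[0.05,-0.03,0],0],[[0.05,-0.03,0],0],[[0.05,-0.03,0],0],[[-0.05,0.03,0],0],[[-0.05,0.03,0],0],[[-0.05,0.03,0],0],[[0,0,0],0]])

```text
time_s: 53.45
eef_pos: [0.4044, -0.3342, 0.1451]
eef_rot: [-0.023, 0.922, 0.385, -0.007]
wrist_force: [1.8, 0.5, -0.2]
opening: 0.604
```

Emit:
drive_tool(deltas=[[[0,0,0.005],0.1],[[0,0,0.005],0.1],[[0,0,0.005],0.1],[[0,0,0.005],0.1],[[0,0,0],0.1],[[0,0,0],0.1],[[0,0,0],0.1],[[0,0,0],0.1],[[0,0,0],0.1],[[0,0,0],0.1]])

```text
time_s: 54.45
eef_pos: [0.4127, -0.3434, 0.1839]
eef_rot: [-0.002, 0.601, 0.799, -0.015]
wrist_force: [-0.1, 0.5, 0.3]
opening: 0.601
```

Emit:
drive_tool(deltas=[[[0,0,0],0.1],[[0,0,0],0.1],[[0,0,0],0.1],[[0,0,0],0.1],[[0,0,0],0.1],[[0,0,0],0.1],[[0,0,0],0.1],[[0,0,0],0.1],[[0,0,0],0.1],[[0,0,0],0.1]])

```text
time_s: 55.45
eef_pos: [0.4234, -0.3536, 0.2044]
eef_rot: [0.021, 0.111, 0.993, -0.019]
wrist_force: [-0.4, -1.0, -0.5]
opening: 0.597
```

Emit:
drive_tool(deltas=[[[0.05,-0.03,0],0],[[0.05,-0.03,0],0],[[0.05,-0.03,0],0],[[-0.05,0.03,0],0],[[-0.05,0.03,0],0],[[-0.04,0.02,0],0],[[0,0,0],0],[[0,0,0],0]])

```text
time_s: 56.25
eef_pos: [0.4287, -0.3653, 0.1915]
eef_rot: [0.017, 0.101, 0.995, -0.015]
wrist_force: [0.8, -0.1, 0.6]
opening: 0.598
```

Emit:
drive_tool(deltas=[[[0.05,-0.03,0],0],[[0.05,-0.03,0],0],[[0.05,-0.03,0],0],[[-0.05,0.03,0],0],[[-0.05,0.03,0],0],[[-0.05,0.03,0],0],[[0.05,-0.03,0],0],[[0.05,-0.03,0],0],[[0.05,-0.03,0],0],[[0,0,0],0]])

```text
time_s: 57.25
eef_pos: [0.5529, -0.4299, 0.1608]
eef_rot: [-0.001, 0.095, 0.996, 0.005]
wrist_force: [-1.0, -0.0, 0.1]
opening: 0.599
```

Emit:
drive_tool(deltas=[[[-0.025,0.015,0],0],[[-0.025,0.015,0],0],[[-0.025,0.015,0],0],[[-0.025,0.015,0],0],[[-0.02,0.012,0],0],[[0,0,0],0],[[0,0,0],0]])

```text
time_s: 57.95
eef_pos: [0.4405, -0.3638, 0.1702]
eef_rot: [0.008, 0.089, 0.996, -0.003]
wrist_force: [0.1, -0.8, 0.4]
opening: 0.601
```

```bash
python3 - <<'E'
from look import *
o=get_obs();print(o['eef_pos'],o['eef_rot'],o['q']);snap('wrist','w23')
E
```

```text
[ 0.44049035 -0.36380001  0.17020906] [ 0.00762321  0.08905103  0.99599288 -0.0031613 ] [-0.90185785  0.22307839  1.68660467  0.00716805  1.21684381 -2.29674366]
```

View pics/w23.png

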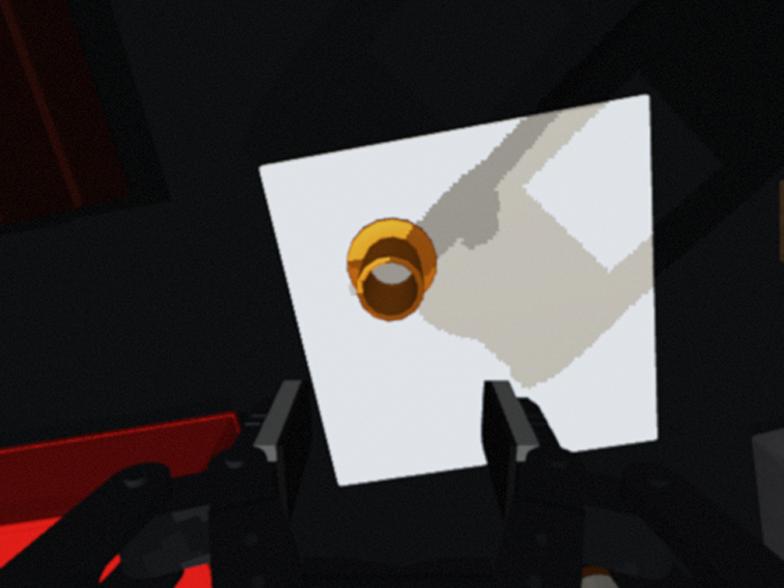

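Tilt is now small. The last sleeve's rim is at (390,289).

```bash
python3 - <<'E'
from geo import *
c=load('w23')
P=lambda n,u,v,z:print(n,np.round(onz(c,u/1.4,v/1.4,z),4))
P('rim0',390,289,.068);P('foot',392,262,.014)
E
```

```text
rim0 [ 0.4328 -0.3673  0.068 ]
foot [ 0.4323 -0.3669  0.014 ]
```

Emit:
drive_tool(deltas=[[[-0.008,-0.003,-0.02],0],[[0,0,-0.025],0],[[0,0,-0.02],0],[[0,0,-0.01],0],[[0,0,0],0],[[0,0,0],0]])

```text
time_s: 58.6
eef_pos: [0.44, -0.3737, 0.0979]
eef_rot: [0.012, 0.087, 0.996, -0.008]
wrist_force: [0.3, -0.1, 0.2]
opening: 0.602
```

Emit:
drive_tool(deltas=[[[-0.007,0.006,-0.01],0],[[0,0,-0.01],0],[[0,0,0],0],[[0,0,0],0]])

```text
time_s: 59.0
eef_pos: [0.4337, -0.3684, 0.0787]
eef_rot: [0.014, 0.087, 0.996, -0.009]
wrist_force: [0.0, 0.4, 0.6]
opening: 0.599
```

Emit:
drive_tool(deltas=[[[-0.001,0.001,-0.01],0],[[0,0,-0.01],0],[[0,0,-0.008],0],[[0,0,0],0],[[0,0,0],0]])

```text
time_s: 59.5
eef_pos: [0.4327, -0.3674, 0.0483]
eef_rot: [0.014, 0.087, 0.996, -0.009]
wrist_force: [0.2, -0.4, -0.3]
opening: 0.6
```

Emit:
drive_tool(deltas=[[[0,0,-0.007],0],[[0,0,-0.003],0],[[0,0,0],0]])

```text
time_s: 59.8
eef_pos: [0.4329, -0.3677, 0.0377]
eef_rot: [0.014, 0.087, 0.996, -0.01]
wrist_force: [0.7, 0.1, 0.1]
opening: 0.6
```

Emit:
drive_tool(deltas=[[[0,0,0],0],[[0,0,0],0],[[0,0,0],0],[[0,0,0],0],[[0,0,0],0]], gripper=0.0)

```text
time_s: 60.3
eef_pos: [0.4333, -0.3681, 0.0385]
eef_rot: [0.014, 0.087, 0.996, -0.01]
wrist_force: [-0.3, -0.5, -0.3]
opening: 0.379
```

Emit:
drive_tool(deltas=[[[0,0,0.015],0],[[0,0,0.025],0],[[0,0,0.025],0],[[0,0,0.025],0],[[0,0,0.025],0],[[0,0,0.025],0],[[0,0,0],0]])

```text
time_s: 61.0
eef_pos: [0.4325, -0.367, 0.1892]
eef_rot: [0.015, 0.087, 0.996, -0.01]
wrist_force: [-0.5, 0.2, -0.2]
opening: 0.377
```

Emit:
drive_tool(deltas=[[[0.005,0.03,0],0.02],[[0.01,0.03,0],0.02],[[0.015,0.03,0],0.02],[[0.015,0.03,0],0.02],[[0.015,0.03,0],0.02],[[0.015,0.03,0],0.02],[[0.015,0.03,0],0.02],[[0.015,0.03,0],0.02],[[0.015,0.03,0],0.02],[[0.015,0.03,0],0.02]])

```text
time_s: 62.0
eef_pos: [0.5666, -0.0584, 0.1893]
eef_rot: [0.015, -0.013, 1.0, -0.01]
wrist_force: [0.3, 0.3, -0.6]
opening: 0.377
```

Emit:
drive_tool(deltas=[[[0.015,0.025,0],0.02],[[0.015,0.02,0],0.02],[[0.01,0.015,0],0],[[0,0,0],0],[[0,0,0],0]])

```text
time_s: 62.5
eef_pos: [0.6064, 0.0094, 0.1869]
eef_rot: [0.013, -0.037, 0.999, -0.009]
wrist_force: [0.7, -0.9, -1.1]
opening: 0.377
```

Emit:
drive_tool(deltas=[[[0.012,0.008,0],0],[[0.01,0.006,-0.02],0],[[0,0,-0.02],0],[[0,0,-0.015],0],[[0,0,0],0],[[0,0,0],0]])

```text
time_s: 63.1
eef_pos: [0.6264, 0.0186, 0.1302]
eef_rot: [0.013, -0.034, 0.999, -0.009]
wrist_force: [-0.1, -0.0, 0.7]
opening: 0.374
```

```bash
python3 foot.py e .6318 .0245
```

```text
[0.62642485 0.01862219 0.13024185] [ 0.01259959 -0.03416238  0.99929292 -0.0093727 ] [-0.05360613 -0.01550074  0.74553392]
scene foot xy [0.6283 0.0204] foot-tcp [0.0019 0.0018]
side foot xy [0.6292 0.0254] foot-tcp [0.0028 0.0068]
wrist foot xy [ 0.6221 -0.0044] foot-tcp [-0.0043 -0.023 ]
```

View pics/wfe.png

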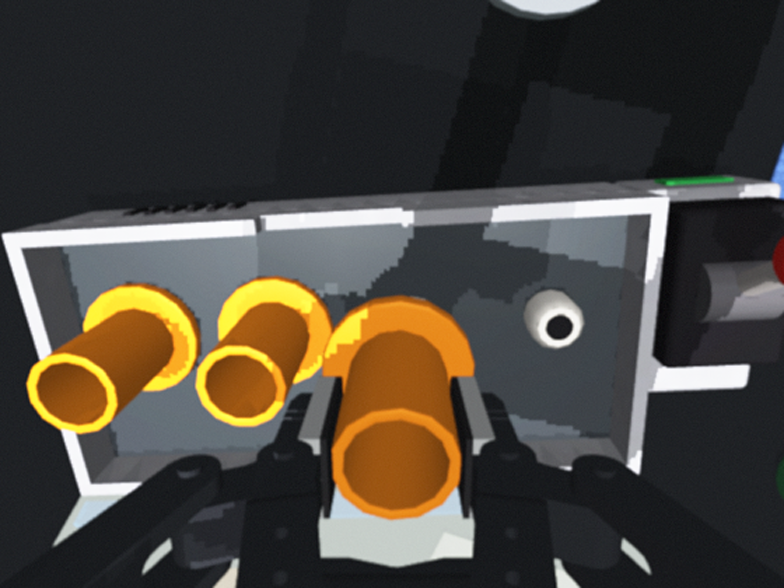

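Emit:
drive_tool(deltas=[[[0.005,0.006,-0.005],0],[[0,0,-0.008],0],[[0,0,-0.005],0],[[0,0,0],0],[[0,0,0],0]])

```text
time_s: 63.75
eef_pos: [0.6337, 0.0256, 0.1135]
eef_rot: [0.015, -0.035, 0.999, -0.01]
wrist_force: [-0.6, 0.2, -0.7]
opening: 0.377
```

```bash
python3 foot.py g .6318 .0245
```

```text
[0.63366953 0.02555532 0.1135443 ] [ 0.01510684 -0.03454576  0.99924127 -0.00975994] [-0.61486339  0.23455926 -0.73024512]
scene foot xy [0.6353 0.0274] foot-tcp [0.0016 0.0018]
side foot xy [ 0.6155 -0.1603] foot-tcp [-0.0182 -0.1859]
wrist foot xy [0.6345 0.0247] foot-tcp [ 0.0009 -0.0009]
```

Emit:
drive_tool(deltas=[[[-0.002,-0.0005,-0.006],0],[[0,0,-0.007],0],[[0,0,-0.005],0],[[0,0,0],0]])

```text
time_s: 64.3
eef_pos: [0.6315, 0.0248, 0.0945]
eef_rot: [0.015, -0.034, 0.999, -0.01]
wrist_force: [-0.0, 0.1, -0.5]
opening: 0.376
```

Emit:
drive_tool(deltas=[[[0,0,-0.005],0],[[0,0,-0.003],0],[[0,0,0],0]])

```text
time_s: 64.6
eef_pos: [0.6314, 0.0247, 0.0855]
eef_rot: [0.015, -0.034, 0.999, -0.01]
wrist_force: [0.4, 0.6, -0.2]
opening: 0.379
```

Emit:
drive_tool(deltas=[[[0,0,-0.005],0],[[0,0,0],0]])

```text
time_s: 64.8
eef_pos: [0.6315, 0.0248, 0.0801]
eef_rot: [0.015, -0.034, 0.999, -0.01]
wrist_force: [-1.3, -0.2, -1.0]
opening: 0.376
```

Emit:
drive_tool(deltas=[[[0,0,-0.005],0],[[0,0,-0.003],0],[[0,0,0],0]])

```text
time_s: 65.1
eef_pos: [0.6317, 0.0247, 0.0716]
eef_rot: [0.016, -0.034, 0.999, -0.01]
wrist_force: [0.4, -0.2, -0.1]
opening: 0.374
```

Emit:
drive_tool(deltas=[[[0,0,-0.002],0],[[0,0,-0.002],0],[[0,0,0],0]])

```text
time_s: 65.4
eef_pos: [0.6328, 0.0245, 0.071]
eef_rot: [0.017, -0.034, 0.999, -0.01]
wrist_force: [0.4, -0.0, -1.6]
opening: 0.379
```

Seated on the floor; release and lift, then look.

Emit:
drive_tool(deltas=[[[0,0,0],0],[[0,0,0],0],[[0,0,0],0],[[0,0,0.01],0],[[0,0,0.02],0],[[0,0,0.03],0],[[0,0,0.04],0],[[0,0,0.02],0],[[0,0,0],0]], gripper=0.52)

```text
time_s: 66.3
eef_pos: [0.6315, 0.0247, 0.1965]
eef_rot: [0.016, -0.034, 0.999, -0.01]
wrist_force: [1.9, -0.7, 0.2]
opening: 0.521
```

```bash
python3 - <<'E'
from look import *
from geo import *
o=get_obs();print(o['eef_pos'],o['eef_rot'],o['q'])
snap('wrist','w25');snap('side','d25');snap('scene','s25')
c=load('w25')
A=cv2.resize(load('d25')['frame'][170:290,280:430],(400,320),interpolation=cv2.INTER_CUBIC);B=cv2.resize(load('s25')['frame'][210:330,240:390],(400,320),interpolation=cv2.INTER_CUBIC)
cv2.imwrite('pics/z25.png',np.hstack([A,B])[:,:,::-1])
E
```

```text
[0.63153704 0.0246524  0.1965353 ] [ 0.01583675 -0.03447464  0.99922969 -0.01003574] [-0.1411671   0.31438394  1.51644847 -0.01486654  1.27609293 -1.77686697]
```

View pics/w25.png

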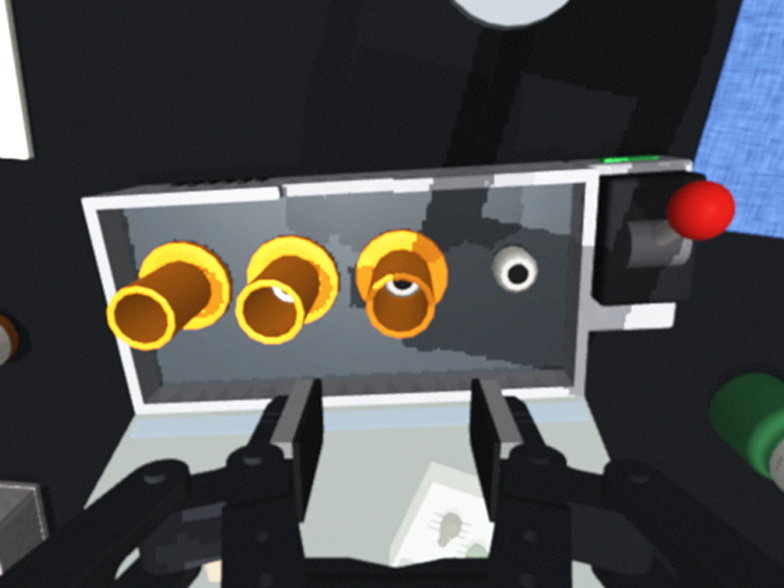

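View pics/z25.png

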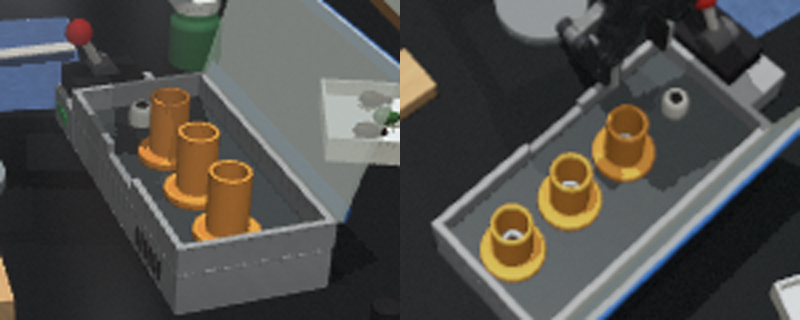

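Emit:
drive_tool(deltas=[[[-0.025,0.02,0],0.01],[[-0.025,0.03,0],0.01],[[-0.025,0.03,0],0.01],[[-0.02,0.03,0],0.01],[[-0.003,0.008,0],0.01],[[0,0,0],0],[[0,0,0],0]], gripper=0.0)

```text
time_s: 67.15
eef_pos: [0.5202, 0.1443, 0.1771]
eef_rot: [0.001, -0.059, 0.998, -0.009]
wrist_force: [1.2, -0.9, -0.1]
opening: -0.003
```

```bash
python3 - <<'E'
from look import *
from geo import *
o=get_obs();print(o['eef_pos'],o['eef_rot'])
c=snap('wrist','w26')
m,b=blobs(c,[0,180,100],[5,255,255],100)
for x in b:
    (u,v),r=cv2.minEnclosingCircle(x);print(u,v,r,onz(c,u,v,.106))
E
```

```text
[0.52015673 0.14433245 0.17711049] [ 0.00114285 -0.05909638  0.99821172 -0.00892642]
```

View pics/w26.png

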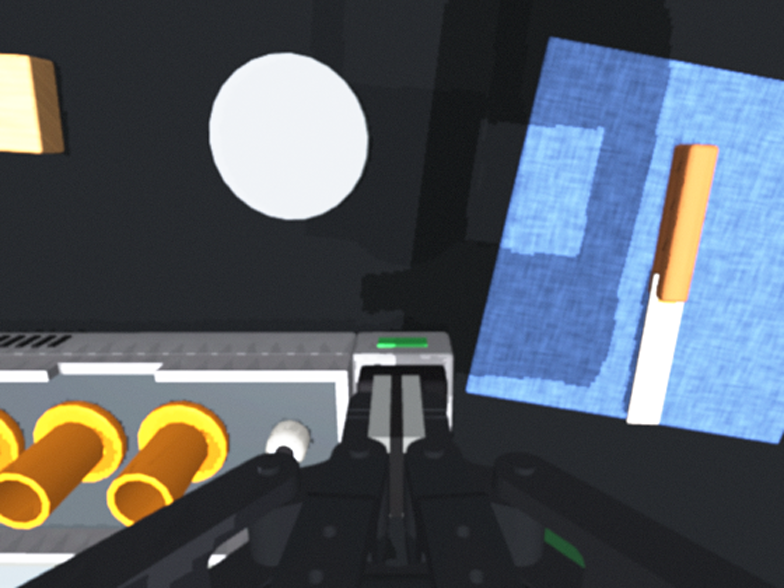

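Emit:
drive_tool(deltas=[[[0,0,-0.025],0],[[0,0,-0.025],0],[[0,0,-0.02],0],[[0,0,-0.005],0],[[0,0,0],0],[[0,0,0],0]])

```text
time_s: 67.8
eef_pos: [0.5255, 0.1381, 0.1002]
eef_rot: [0.003, -0.054, 0.998, -0.01]
wrist_force: [-0.8, -0.5, 0.2]
opening: -0.004
```

Emit:
drive_tool(deltas=[[[0.002,0.007,-0.003],0],[[0,0,0],0],[[0.01,0.0013,0],0],[[0.01,0.0013,0],0],[[0.01,0.0013,0],0],[[0,0,0],0]])

```text
time_s: 68.4
eef_pos: [0.563, 0.1502, 0.101]
eef_rot: [0.006, -0.054, 0.998, -0.01]
wrist_force: [-0.7, -0.2, 0.3]
opening: 0.002
```

```bash
python3 zz.py 27
```

```text
[0.56297247 0.15016143 0.10101897] [ 0.00558069 -0.0544852   0.99845371 -0.00950832] [-0.66254912 -0.19996712  0.31036055]
```

View pics/z27.png

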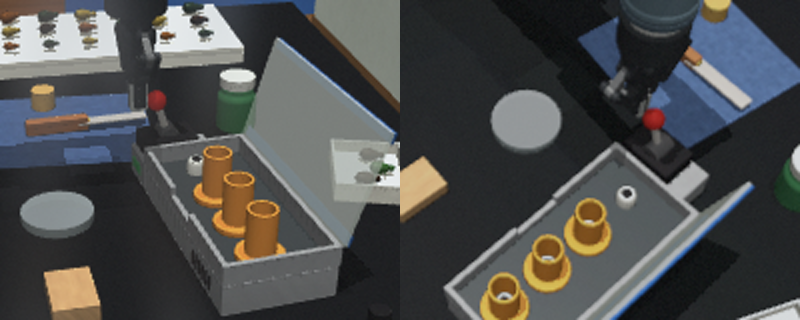

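Emit:
drive_tool(deltas=[[[0.01,0.0013,0],0],[[0.01,0.0013,0],0],[[0.01,0.0013,0],0],[[0,0,0],0]])

```text
time_s: 68.9
eef_pos: [0.5935, 0.1541, 0.1003]
eef_rot: [0.004, -0.055, 0.998, -0.01]
wrist_force: [-0.8, 0.6, 0.9]
opening: 0.002
```

Emit:
drive_tool(deltas=[[[0.007,0.001,0],0],[[0,0,0],0]])

```text
time_s: 69.1
eef_pos: [0.6011, 0.1551, 0.0997]
eef_rot: [0.004, -0.054, 0.998, -0.01]
wrist_force: [0.1, 0.4, -0.4]
opening: -0.0
```

```bash
python3 zz.py 28; python3 - <<'E'
from geo import *
s=load('s28');d=load('d28');P=[]
for c in(s,d):
    m,b=blobs(c,[0,180,100],[5,255,255],10)
    for x in b:
        (u,v),r=cv2.minEnclosingCircle(x); print(u,v,r)
E
```

```text
[0.60107511 0.1551     0.09970481] [ 0.00395775 -0.05445111  0.99846182 -0.00966444] [ 0.07990087  0.36453061 -0.36148811]
56.0 405.8046875 57.53371047973633
369.0 220.5 5.02503776550293
436.0 411.5 83.33826446533203
```

View pics/z28.png

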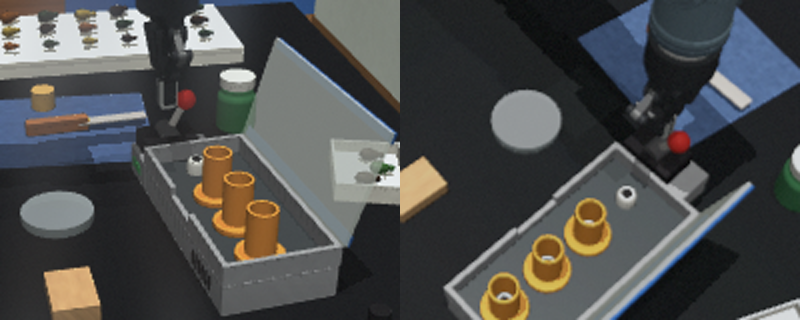

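Emit:
drive_tool(deltas=[[[0.005,0.0006,0],0],[[0,0,0],0]])

```text
time_s: 69.4
eef_pos: [0.6014, 0.1555, 0.099]
eef_rot: [-0.001, -0.055, 0.998, -0.01]
wrist_force: [-0.5, 0.2, -0.8]
opening: -0.001
```

Emit:
drive_tool(deltas=[[[0.004,0.0005,0],0],[[0,0,0],0]])

```text
time_s: 69.6
eef_pos: [0.6014, 0.1556, 0.0985]
eef_rot: [-0.006, -0.055, 0.998, -0.011]
wrist_force: [0.1, 0.1, -0.8]
opening: -0.001
```

```bash
python3 - <<'E'
from look import *
from geo import *
c=snap('scene','s29')
m,b=blobs(c,[0,180,100],[5,255,255],10)
for t in('s0x','s29'):
    c=load('scene0' if t=='s0x' else t);m,b=blobs(c,[0,180,100],[5,255,255],10)
    for x in b:
        (u,v),r=cv2.minEnclosingCircle(x)
        if r<20:
            p=onz(c,u,v,.106); q=p[:2]-[.0035,.003]-[.6465,-.0063]; print(t,u,v,p,'local',q@[.992,.1257],q@[-.1257,.992])
E
```

```text
s0x 352.9347839355469 207.71739196777344 [0.58027632 0.15144159 0.106     ] local -0.04971487608460781 0.16226792384054786
s29 369.1440734863281 220.60169982910156 [0.62833427 0.1586588  0.106     ] local -0.0011341861449681752 0.16338650922107417
```

Emit:
drive_tool(deltas=[[[-0.015,-0.002,0],0],[[-0.025,-0.003,0],0],[[-0.02,0,0.02],0],[[-0.02,0,0.03],0],[[-0.025,0,0.03],0],[[-0.025,0,0.03],0],[[-0.02,0,0.02],0],[[0,0,0],0],[[0,0,0],0]])

```text
time_s: 70.55
eef_pos: [0.4519, 0.1506, 0.2341]
eef_rot: [0.002, -0.054, 0.998, -0.01]
wrist_force: [0.2, 0.4, -1.0]
opening: -0.004
```

```bash
python3 - <<'E'
from look import *
from geo import *
print(get_obs()['eef_pos'],get_obs()['time_s'])
snap('scene','s30');snap('side','d30')
c=load('s30');m,b=blobs(c,[0,180,100],[5,255,255],10)
for x in b:
    (u,v),r=cv2.minEnclosingCircle(x)
    if r<20:
        q=onz(c,u,v,.106)[:2]-[.0035,.003]-[.6465,-.0063]; print('ball local x',q@[.992,.1257])
E
```

```text
[0.45186888 0.1505903  0.23406765] 70.55
ball local x -0.0010708262284517302
```

View pics/s30.png

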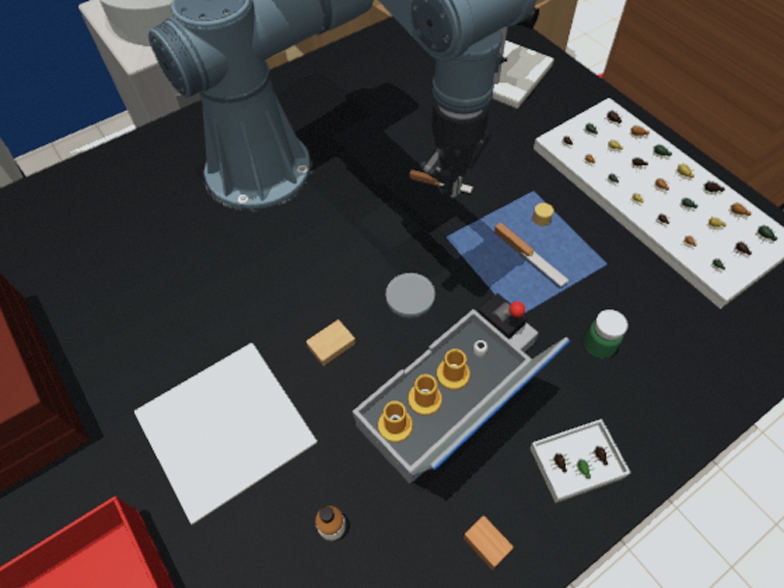

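View pics/d30.png

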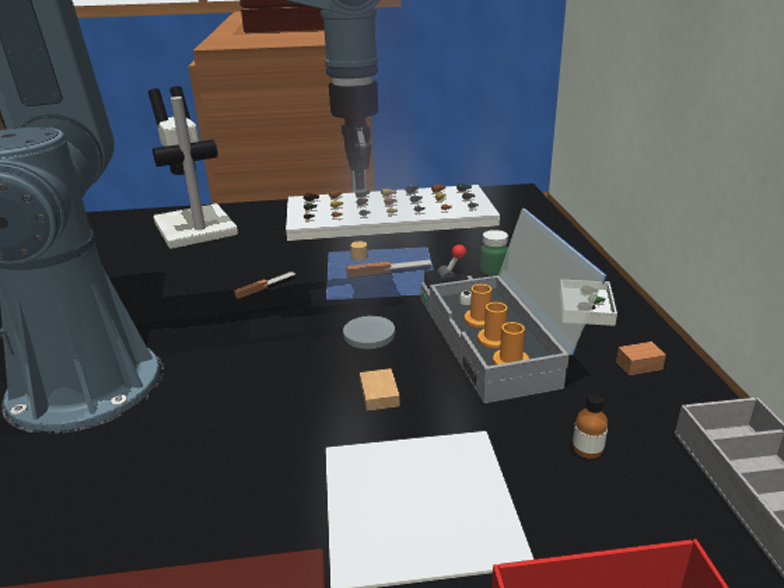

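```bash
python3 - <<'E'
from geo import *
s=load('s30');d=load('d30')
for a,b in(((455,355),(481,289)),((425,383),(495.5,308)),((395,411),(512.5,328))):
    print(np.round(tri(s,np.array(a)/1.4,d,np.array(b)/1.4),3))
from bench import hand_in
print(hand_in())
E
```

```text
[0.634 0.028 0.099]
[ 0.643 -0.037  0.098]
[ 0.652 -0.1    0.098]
the job is handed in; nothing more can be done
None
```

The job is done and handed in at about 70 s of the 200 s allowed.

- **Weight and cover:** I stood the brass weight on the blue mat. Then I levered the cover open with the spatula blade in the front slot and swung it back past upright, to about 1.84 rad by blade geometry. It has stayed there since.
- **Spatula:** it lies on the mat beside the weight, roughly where it started. Its blade tip is right at the mat's edge.
- **Sleeves:** there were three on the board. All are foot down on spigots 1, 2 and 3, with spigot 4 left free. Two-view triangulation puts their rims at 98–99 mm; fully home is 100 mm, within the camera calibration error. Each also came to rest on the well floor at the expected height.
- **Switch:** I flipped it last. The ball sits 1 mm in front of the well's middle; I expected 1.6 mm for fully on. It did not move when the gripper backed off.

**Checks that disagreed:**
- The scene and side cameras read about 3 mm off from the wrist camera and the arm. I aimed by the wrist camera.
- My script for finding a held sleeve's foot gave wrong readings when sleeves merged in the picture. I ignored those.
- The tool slowly tilted by up to about 5° during fast moves. I brought this back down before the last sleeve, and no sleeve met any notable force going on.

The last pictures show nothing else on the bench moved and the arm clear of everything.

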